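# Lay out the analyser cleaning kit

## Task

Take the three instruments off the sloping drying rack and lay them in the kit tray in their order of use, starting at the tray's green edge: forceps in the slot next to the green edge, the red-handled probe in the middle slot, the yellow-handled spatula in the last. Each must lie flat and centred across both blue supports, in its notches, with its working tip towards the steel keeper bar, and be set down, not dropped. Then slide the keeper bar by its black knob over the instruments fully to its stop, let go, and leave everything else on the bench where it is.

Things in the scene. Friction and masses are not known exactly. Their poses are not given: they have to be found in the camera images.
- forceps_center (a point): Plain steel tweezer-like forceps, 160 mm long, rigid, 13 mm wide in the middle 50 mm (narrower at both ends), 8 mm thick, about 30 g. Starts tip-up in one of the rack's three places. The point is the middle of its length and thickness, near the centre of mass: grip it here. Own x runs along it to the working tip, z out of its upper face, y across.
- forceps_tip (a point): The forceps' working tip, 80 mm from its centre along its own x.
- probe_center (a point): Cleaning probe, 160 mm long: red handle 130 mm long, 10 mm wide, 8 mm thick, with a thin bent steel needle 3 mm thick at the tip end; about 30 g. Starts tip-up in one of the rack's three places. The point is the middle of its length and thickness, near the centre of mass: grip it here. Own x runs along it to the working tip, z out of its upper face, y across.
- probe_tip (a point): End of the probe, 80 mm from its centre along its own x.
- spatula_center (a point): Spatula, 160 mm long: yellow handle 110 mm long, 12 mm wide, 8 mm thick, and a flat steel blade 30 mm long and 18 mm wide at the tip end; about 40 g. Starts tip-up in one of the rack's three places. The point is the middle of its length and thickness, near the centre of mass: grip it here. Own x runs along it to the working tip, z out of its upper face, y across.
- spatula_tip (a point): End of the spatula's blade, 80 mm from its centre along its own x.
- rack: White fixed rack with a dark blue sloping face, 180 mm wide (y), 160 deep (x); origin on the bench under its middle, x roughly away from the robot. Its face rises along +x at 30 degrees. Places at y = -55, 0, 55 mm; instruments lie straight up the slope, ends on a 24 mm foot lip, on two 10 mm wide supports 35 mm up and down slope of their middle, underside 16 mm off the face; 6 mm teeth leave 22 mm notches.
- tray: Fixed aluminium tray, x -95 to 115, 190 mm wide (y); origin on the bench under the middle slot's centre; x roughly away from the robot, to the end where the open keeper waits. Side wall at +y green, both side walls 33 mm high, end walls 16; floor 6 thick. Two blue 10 mm wide supports at x = -40 and 40: tops 22 mm above the bench, 6 mm teeth leaving a 22 mm wide notch at each slot.
- slot1 (a point): First slot, next to the green edge (50 mm from the tray's middle in its +y). The point is where the middle of a laid instrument belongs, 26 mm above the bench; axes as the tray: x towards the keeper end, along the laid instrument.
- slot2 (a point): Middle slot; point and axes as for the first.
- slot3 (a point): Last slot, 50 mm from the middle in the tray's -y, next to the plain edge; point and axes as for the first.
- keeper (a joint): Slide of the keeper bar, m: 0 at its far stop (open, 102 mm from the tray's middle along the tray's +x), grows as the bar moves towards the tray's -x, 0.065 at its other stop (closed over the instruments). It starts open, at 0 to 0.008, and stays where it is left; friction about 1.5 N.
- keeper_knob (a point): Middle of the upright black knob on the keeper bar, 55 mm above the bench; knob 16 mm across, from 40 to 66 mm above the bench. The steel bar under it spans the tray's width, 12 mm wide, from 34 to 40 mm above the bench. Axes as the tray.

How it is judged:
By the outcome, as a careful person would: the job done as asked, in the order asked, and still so for the second after the job is handed in, with the robot touching nothing.
It also fails if it takes over 72 s, if anything falls off the work surface, if the arm or the gripper's body presses on something with over 40 N, if the wrist force passes 120 N, or if a joint passes its speed limit or range.

## Robot

A 6-joint arm with a two-finger parallel gripper is mounted at the origin on the work surface. World frame = base frame: x ahead of the robot, y to its left, z up, the work surface at z = 0. Lengths are in m, angles in rad, forces in N, time in s.
With the tool pointing down it reaches from about 0.3 to 0.875 m from the base axis. Payload 6.4 kg.
Tool frame: the origin (TCP) lies midway between the tips of the shut fingers; the grasp point (between the pads) lies ctrl.grip_depth behind it (ctrl.grip_depth is the distance from the TCP to the grasp point, in m); x points along the fingers, y is the direction in which the jaws open and shut, and the axes are right-handed (so a half turn about x gives the same grasp; the last joint's range is limited). The gripper opens to 85 mm and grips with 20 to 120 N. Pads are 22 mm wide; open, the fingers measure 114 mm over their backs; the gripper's body (76 mm by 85 mm) begins 54 mm behind the grasp point. The pads swing forward as they close: fully open they stand 13 mm farther back than shut.
Start: joints at [-1.356, 0.181, 1.607, -0, 1.354, -0.206], TCP at [0.235, -0.525, 0.204] pointing down, gripper open.
Joint ranges: [-2.99, 2.99], [-0.89, 2.07], [0.3, 2.58], [-1.14, 4.28], [0, 2.63], [-3.12, 3.12]. Speed limits (rad/s): [2.57, 2.57, 3.01, 3.14, 3.14, 3.14].

## Interface

Orientations are given as a unit quaternion [w, x, y, z].
In Python, from bench import ctrl gives the robot as it stands.
- The arm moves only by the tool carry_out, never from a script. Its argument "motion" is one flat list of numbers, 7 for each row, row after row: the turn, a rotation vector about the tool's x, y, z in degrees, then the shift along the tool's x, y, z in m, then the gripper's target within -1 to 1 (shut at 1, half-way at 0, fully open at -1). A call has 1 to 10 rows; each row shifts and turns the pose as measured when the row begins, along the tool's axes as they then stand; what a row does not reach is not made up. A row lasts 1/10 s, in which the tool goes at most 50 mm and 8.59 degrees, less where a joint would pass 70% of its speed; a pose out of reach is approached as far as the arm can. A call with a gripper value outside its range is refused whole. The fingers move at their own pace and stop on an object; the grip force is fixed at half the most. Time passes only in rows, so rows that do not move let the fingers close. It gives the time, the measured TCP pose, the force and the opening at its end, in the units of the state.
- ctrl.get_obs(): the state, without advancing time (a new reading comes with each control period).
- ctrl.camera(name): name is "scene" or "top" or "wrist"; returns the picture (384x512x3 uint8, blue, green, red); there is no depth.
- ctrl.camera_params(name): a dict with "mtx" (3x3 intrinsics, pixels), "k1" (the pictures are not rectified: a ray, as slopes to the right and down, at radius r is drawn at 1 + k1 r^2 times it, then the intrinsics apply), "pose" (4x4, takes a point from camera to world coordinates); the wrist camera has in their place "hand_eye" (4x4, takes a point from camera to tool coordinates, whose origin is the TCP and whose axes are the tool frame's). Camera axes: x right, y down, z forward; pixel columns grow to the right and rows downward; lengths in m; the calibration is good to about 2 mm. A picture is of the moment at which its call begins: read the wrist's pose just before it. camera_params takes no time and is no camera call.
- ctrl.hand_in(): hands the job in, once; it reports no verdict.
Trained networks look in the newest picture that a camera, given by its name, has taken for a name from the list of things; names that differ only in an ending like _2 or _b are one class to them, and where a whole thing is asked for, a point or a joint stands for the part that bears it (a point fixed in the world has none). Each returns a list of dicts, best first, with "conf" (0 to 1); they miss things now and then, are a little off and sometimes report something else, mostly with a low value. They report only what shows in the picture. A call takes as long as a camera call.
- ctrl.boxes_of(camera, thing): "point" ([x, y, z] in m, in the coordinates of the camera as it stood for that picture, good to about 4 mm: the middle of the surface that is visible of it).
- ctrl.trace(camera, thing): "pixels" (384x512 bool, what is visible of it).
- ctrl.landmark_of(camera, thing): "point" ([x, y, z] in m, in the coordinates of the camera as it stood for that picture, good to about 4 mm: a listed point, or the origin of a listed thing).
The state is a dict: "time_s": time; "q": joint angles; "dq": joint speeds; "joint_efforts": joint torques, N m; "eef_pos": TCP position; "eef_rot": TCP orientation; "wrist_force": force on the tool from outside, world axes, zero at the start; "torque": the same for the moment, N m; "opening": opening from 0.0 (shut) to 1.0 (fully open).
Only numpy, scipy, OpenCV 4.12 (cv2) and the standard library are available. Lean on these libraries where they do the work, as an engineer would, in place of code of your own. Each camera call takes 0.05 s, during which the arm holds its last target. There are 200 camera calls.

## Working session

There is one attempt and no reset: what is moved stays moved. The work goes in short steps, Python scripts to look and compute and a tool call to move; the robot and the scene stay as the last step left them, time stands still between calls to the robot, and variables do not carry over. Pictures are saved under pics/ and viewed, about 8 in all and at most 12, crops included, and the job is handed in when it is done.

Besides the shell and the picture viewer there is one more tool, called as a command line: name --argument value ..., lists and objects as JSON in quotes. carry_out: Moves the arm, as the interface text tells. Its arguments: {"type":"object","properties":{"motion":{"type":"array"}},"required":["motion"]}

```bash
ls; mkdir -p pics
cat > h.py <<'E'
import numpy as np, cv2
from bench import ctrl
from scipy.spatial.transform import Rotation as R
np.set_printoptions(precision=4,suppress=True)
def tcp():
    o=ctrl.get_obs(); T=np.eye(4); q=o["eef_rot"]
    T[:3,:3]=R.from_quat([q[1],q[2],q[3],q[0]]).as_matrix(); T[:3,3]=o["eef_pos"]; return T
def campose(c,T=None):
    p=ctrl.camera_params(c)
    return np.array(p["pose"]) if "pose" in p else (tcp() if T is None else T)@np.array(p["hand_eye"])
def proj(c,P,T=None):
    p=ctrl.camera_params(c); M=np.linalg.inv(campose(c,T)); X=M[:3,:3]@np.asarray(P)+M[:3,3]
    s=X[:2]/X[2]; s=s*(1+p["k1"]*(s@s)); K=np.array(p["mtx"]); return K[:2,:2]@s+K[:2,2]
def marks(c,names,T=None):
    M=campose(c,T); out={}
    for n in names:
        r=ctrl.landmark_of(c,n)
        for d in r[:2]:
            w=M[:3,:3]@np.array(d["point"])+M[:3,3]; out.setdefault(n,w)
            print(c,n,round(d["conf"],2),w)
    return out
NAMES=["forceps_center","forceps_tip","probe_center","probe_tip","spatula_center","spatula_tip","rack","tray","slot1","slot2","slot3","keeper_knob"]
E
python3 - <<'E'
from h import *
print(ctrl.get_obs(),ctrl.grip_depth)
for c in ["scene","top"]:
    cv2.imwrite(f"pics/{c}0.png",ctrl.camera(c)); marks(c,NAMES); print(campose(c))
T=tcp(); cv2.imwrite("pics/wrist0.png",ctrl.camera("wrist")); print(T, ctrl.camera_params("wrist"))
a=cv2.imread("pics/scene0.png");b=cv2.imread("pics/top0.png")
E
```

```text
pics
{'time_s': 0.0, 'q': array([-1.3563,  0.1816,  1.608 ,  0.    ,  1.3538, -0.2063]), 'dq': array([ 0.0011, -0.0001, -0.0001, -0.0005, -0.0001,  0.0008]), 'joint_efforts': array([ -0.    , -44.487 , -35.1337,  -0.0002,   0.0091,  -0.    ]), 'eef_pos': array([ 0.2348, -0.5242,  0.2031]), 'eef_rot': array([-0.147 , -0.6915, -0.1483,  0.6915]), 'wrist_force': array([-0.022 ,  0.7515,  0.2344]), 'torque': array([ 0.033 , -0.0106,  0.0106]), 'opening': 0.9955523118124684} 0.0187
scene forceps_center 0.5 [0.488  0.1487 0.0784]
scene forceps_tip 0.75 [0.4983 0.2017 0.0786]
scene forceps_tip 0.51 [0.5575 0.1456 0.122 ]
scene probe_center 0.74 [0.4921 0.2617 0.0814]
scene probe_tip 0.76 [0.5598 0.2547 0.1187]
scene probe_tip 0.74 [ 0.6099 -0.1872  0.0558]
scene spatula_center 0.48 [0.491  0.1989 0.0755]
scene spatula_tip 0.78 [0.5625 0.2029 0.1191]
scene rack 0.79 [0.4992 0.2013 0.0001]
scene tray 0.74 [ 0.5109 -0.1785 -0.0021]
scene slot1 0.85 [ 0.5069 -0.2222  0.0285]
scene slot1 0.81 [ 0.517  -0.1279  0.0264]
scene slot2 0.85 [ 0.5069 -0.2222  0.0285]
scene slot2 0.81 [ 0.517  -0.1279  
[... 1004 characters left out ...]
0.5043 -0.2211  0.0274]
top keeper_knob 0.55 [ 0.6111 -0.1904  0.0553]
[[ 0.0083 -0.9945  0.104   0.5195]
 [-0.9998 -0.0061  0.0206 -0.0219]
 [-0.0199 -0.1041 -0.9944  0.7745]
 [ 0.      0.      0.      1.    ]]
[[-0.      0.4085 -0.9128  0.2349]
 [ 0.     -0.9128 -0.4085 -0.5248]
 [-1.     -0.      0.      0.204 ]
 [ 0.      0.      0.      1.    ]] {'mtx': array([[315.2858,   0.    , 256.8726],
       [  0.    , 315.2858, 188.6321],
       [  0.    ,   0.    ,   1.    ]]), 'k1': 0.00811092389114608, 'hand_eye': array([[ 0.0007, -0.2931,  0.9561, -0.1699],
       [ 1.    ,  0.0019, -0.0001, -0.0011],
       [-0.0018,  0.9561,  0.2931, -0.0737],
       [ 0.    ,  0.    ,  0.    ,  1.    ]])}
```

View pics/top0.png

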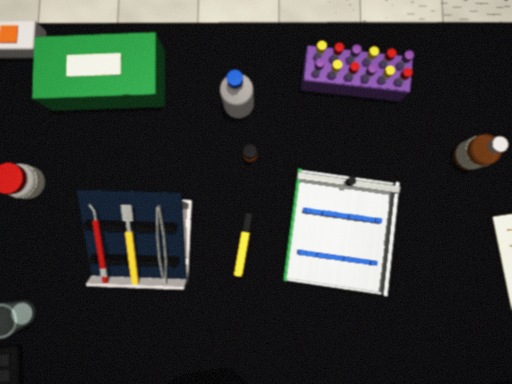

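View pics/scene0.png

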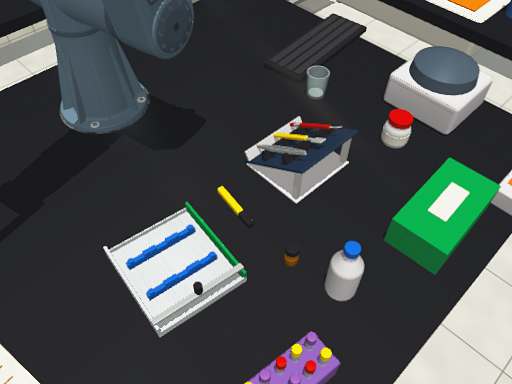

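The top view shows the rack at (135,240), with the probe on the left, the spatula in the middle and the forceps on the right. The tray is at (342,235), green edge on the left, yawed about -6°. A stray yellow knife lies at (243,245) and must stay where it is. The scene view agrees. Next I'll look at the tray with the wrist camera.

```bash
cat >> h.py <<'E'
def pose(p,yaw=0,tilt=0):
    "tool pointing down, tool z opposite to heading yaw; tilt = slope angle rising along heading"
    c,s=np.cos(yaw),np.sin(yaw); f=np.array([c,s,0]); u=np.array([0,0,1.])
    x=-np.cos(tilt)*u+np.sin(tilt)*f; z=-(np.cos(tilt)*f+np.sin(tilt)*u)
    T=np.eye(4); T[:3,0]=x; T[:3,2]=z; T[:3,1]=np.cross(z,x); T[:3,3]=p; return T
def plan(goals,g,step=0.045,rot=8.0):
    "rows through goal poses, rounded, executed ideally"
    T=tcp().copy(); k=0
    for G in goals:
        d=np.linalg.norm(G[:3,3]-T[:3,3]); rv=R.from_matrix(T[:3,:3].T@G[:3,:3]).as_rotvec(degrees=True)
        n=max(1,int(np.ceil(max(d/step,np.linalg.norm(rv)/rot))))
        for i in range(n):
            rv=R.from_matrix(T[:3,:3].T@G[:3,:3]).as_rotvec(degrees=True)/(n-i)
            s=T[:3,:3].T@(G[:3,3]-T[:3,3])/(n-i); rv=np.round(rv,1); s=np.round(s,4 if n-i==1 else 3)
            print(",".join("%g"%(v+0.) for v in [*rv,*s,g])+","); k+=1
            T[:3,3]+=T[:3,:3]@s; T[:3,:3]=T[:3,:3]@R.from_rotvec(rv,degrees=True).as_matrix()
        print("--")
    print(k,"rows")
E
python3 - <<'E'
from h import *
plan([pose([0.56,-0.185,0.17],-0.11)],0)
E
```

```text
2.8,0,0,0.003,-0.016,-0.04,0,
2.8,0,0,0.003,-0.018,-0.039,0,
2.8,0,0,0.003,-0.02,-0.038,0,
2.8,0,0,0.003,-0.022,-0.037,0,
2.7,0,0,0.003,-0.023,-0.036,0,
2.8,0,0,0.003,-0.025,-0.034,0,
2.7,0,0,0.003,-0.027,-0.033,0,
2.8,0,0,0.003,-0.028,-0.032,0,
2.7,0,0,0.003,-0.03,-0.03,0,
2.8,0,0,0.003,-0.031,-0.029,0,
2.7,0,0,0.004,-0.0333,-0.0277,0,
--
11 rows
```

carry_out --motion '[3,0,0,0.003,-0.017,-0.043,0,3,0,0,0.003,-0.02,-0.043,0,3,0,0,0.003,-0.022,-0.042,0,3,0,0,0.003,-0.024,-0.04,0,3,0,0,0.003,-0.026,-0.038,0,3,0,0,0.003,-0.028,-0.036,0,3,0,0,0.003,-0.03,-0.035,0,3,0,0,0.003,-0.031,-0.033,0,3,0,0,0.003,-0.033,-0.031,0,3,0,0,0.004,-0.035,-0.03,0]'

```text
time_s: 2.35
eef_pos: [0.5662, -0.1887, 0.1731]
eef_rot: [-0.046, 0.707, -0.05, -0.704]
wrist_force: [0.4, -0.8, -1.2]
opening: 0.5
```

Run:
```python
from h import *
T=tcp(); im=ctrl.camera("wrist"); print(T, ctrl.get_obs()["opening"]); cv2.imwrite("pics/w1.png",im); np.save("w1.npy",T)
marks("wrist",["tray","slot1","keeper_knob"],T)
def blobs(c,im):
    h=cv2.cvtColor(im,cv2.COLOR_BGR2HSV); m=cv2.inRange(h,(105,130,80),(125,255,255))
    n,l,s,ce=cv2.connectedComponentsWithStats(m)
    for i in range(1,n):
        if s[i,4]>40: print(c,s[i],ce[i])
blobs("wrist",im); blobs("top",cv2.imread("pics/top0.png")); blobs("scene",cv2.imread("pics/scene0.png"))
```

```text
[[ 0.003  -0.1353 -0.9908  0.5662]
 [-0.0067 -0.9908  0.1353 -0.1887]
 [-1.      0.0062 -0.0039  0.1731]
 [ 0.      0.      0.      1.    ]] 0.5014772704873628
wrist tray 0.65 [ 0.5104 -0.1741  0.0008]
wrist slot1 0.88 [ 0.5045 -0.2252  0.0219]
wrist slot1 0.66 [ 0.5162 -0.1242  0.0275]
wrist keeper_knob 0.68 [ 0.6083 -0.1887  0.056 ]
wrist [ 179  174  141   13 1652] [247.7173 179.9558]
wrist [ 214  240   87   15 1158] [256.215  246.9905]
top [226  69  17  18 239] [234.2134  77.3389]
top [303 208  79  15 348] [342.0287 215.1379]
top [298 250  79  15 330] [336.2424 257.2152]
scene [506   3   6  16  60] [509.25  11.25]
scene [301 141  41  30  65] [320.4615 156.4615]
scene [126 225  69  44 655] [160.0031 246.4992]
scene [344 240  18  19 265] [351.9245 248.9925]
scene [146 252  71  48 684] [180.9751 275.2719]
```

View pics/w1.png

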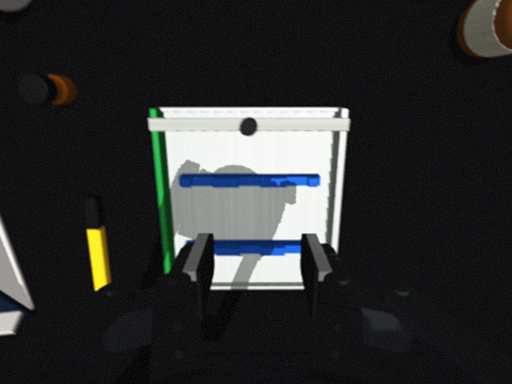

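The wrist view shows the knob at (249,126), the far support from (180,180) to (320,180), and the near support partly hidden by the fingers at row 247. I'll triangulate the supports and the knob across the three cameras.

```bash
cat >> h.py <<'E'
def ray(c,px,T=None):
    p=ctrl.camera_params(c); K=np.array(p["mtx"]); d=(np.asarray(px,float)-K[:2,2])/K[0,0]; s=d.copy()
    for _ in range(5): s=d/(1+p["k1"]*(s@s))
    M=campose(c,T); v=M[:3,:3]@np.array([*s,1]); return M[:3,3],v/np.linalg.norm(v)
def tri(obs):
    "obs: (camera, pixel, T)"
    A=np.zeros((3,3));b=np.zeros(3);rs=[ray(*o) for o in obs]
    for o,v in rs:
        P=np.eye(3)-np.outer(v,v);A+=P;b+=P@o
    X=np.linalg.solve(A,b); return X,[round(1000*np.linalg.norm(np.cross(X-o,v)),1) for o,v in rs]
def onz(c,px,z,T=None):
    o,v=ray(c,px,T); return o+v*(z-o[2])/v[2]
E
python3 - <<'E'
from h import *
T=np.load("w1.npy")
print("far",tri([("wrist",(247.7,180),T),("top",(342,215.1),None),("scene",(181,275.3),None)]))
print("near",tri([("top",(336.2,257.2),None),("scene",(160,246.5),None)]))
for c,a,n,t in [("wrist",(247.7,180),None,T),("top",(342,215.1),(336.2,257.2),None),("scene",(181,275.3),(160,246.5),None)]:
    F=onz(c,a,.02,t); print(c,"far",F)
    if n:
        N=onz(c,n,.02,t); d=F-N; print(c,"near",N,"mid",(F+N)/2,"yaw",np.degrees(np.arctan2(d[1],d[0])),np.linalg.norm(d))
print("knob",tri([("wrist",(249,126),T),("top",(350,182),None),("scene",(198,288),None)]))
# yaw from ends of the far support
im=cv2.imread("pics/w1.png"); h=cv2.cvtColor(im,cv2.COLOR_BGR2HSV); m=cv2.inRange(h,(105,130,80),(125,255,255))
for c,im,box,t in [("wrist",im,(179,174,141,13),T),("top",cv2.imread("pics/top0.png"),(303,208,79,15),None),("top",cv2.imread("pics/top0.png"),(298,250,79,15),None)]:
    m=cv2.inRange(cv2.cvtColor(im,cv2.COLOR_BGR2HSV),(105,130,80),(125,255,255)); x,y,w,hh=box
    ys,xs=np.nonzero(m[y:y+hh,x:x+w]); k,b=np.polyfit(xs+x,ys+y,1)
    A=onz(c,(x,k*x+b),.024,t);B=onz(c,(x+w-1,k*(x+w-1)+b),.024,t); d=A-B; print(c,A,B,"len",np.linalg.norm(d),"yaw",np.degrees(np.arctan2(-d[0],d[1])))
E
```

```text
far (array([ 0.5508, -0.1806,  0.0161]), [np.float64(3.4), np.float64(1.2), np.float64(2.3)])
near (array([ 0.4711, -0.1708,  0.0147]), [np.float64(1.0), np.float64(1.0)])
wrist far [ 0.5519 -0.1775  0.02  ]
top far [ 0.5509 -0.181   0.02  ]
top near [ 0.472 -0.169  0.02 ] mid [ 0.5115 -0.175   0.02  ] yaw -8.680895984535178 0.07975285042243821
scene far [ 0.5528 -0.184   0.02  ]
scene near [ 0.4737 -0.1729  0.02  ] mid [ 0.5132 -0.1785  0.02  ] yaw -7.987862866367187 0.079837540602992
knob (array([ 0.6107, -0.1883,  0.0538]), [np.float64(0.5), np.float64(1.3), np.float64(0.8)])
wrist [ 0.563  -0.1065  0.024 ] [ 0.5427 -0.2519  0.024 ] len 0.14679410226866796 yaw -7.922326966559522
top [ 0.5604 -0.1069  0.024 ] [ 0.5409 -0.2529  0.024 ] len 0.14729401992476643 yaw -7.624552947293699
top [ 0.4817 -0.0972  0.024 ] [ 0.4625 -0.2417  0.024 ] len 0.14579290516497856 yaw -7.591874495488952
```

Run:
```python
from h import *
plan([pose([0.465,0.2,0.215],0.0,np.pi/6)],0,step=.043)
```

```text
-0.7,3,-0.2,-0.005,-0.037,0.015,0,
-0.7,3,-0.2,-0.005,-0.037,0.014,0,
-0.7,3,-0.2,-0.006,-0.038,0.014,0,
-0.7,3,-0.2,-0.006,-0.038,0.013,0,
-0.7,3,-0.3,-0.007,-0.038,0.012,0,
-0.7,3,-0.2,-0.007,-0.038,0.011,0,
-0.7,3,-0.3,-0.008,-0.038,0.01,0,
-0.8,3,-0.2,-0.008,-0.039,0.009,0,
-0.7,2.9,-0.3,-0.008,-0.039,0.009,0,
-0.8,3,-0.2,-0.008,-0.0385,0.0074,0,
--
10 rows
```

carry_out --motion '[-0.7,3.2,-0.2,-0.005,-0.038,0.015,0,-0.7,3.2,-0.2,-0.005,-0.039,0.014,0,-0.7,3.2,-0.2,-0.006,-0.04,0.014,0,-0.7,3.2,-0.2,-0.006,-0.04,0.013,0,-0.7,3.2,-0.3,-0.007,-0.04,0.012,0,-0.7,3.2,-0.2,-0.007,-0.04,0.011,0,-0.7,3.2,-0.3,-0.008,-0.04,0.01,0,-0.8,3.2,-0.2,-0.008,-0.04,0.009,0,-0.7,3.2,-0.3,-0.008,-0.04,0.009,0,-0.8,3.2,-0.2,-0.008,-0.04,0.008,0]'

```text
time_s: 3.55
eef_pos: [0.4648, 0.2097, 0.2135]
eef_rot: [-0.003, 0.882, -0.012, -0.472]
wrist_force: [0.5, -0.4, -0.7]
opening: 0.502
```

Run:
```python
from h import *
T=tcp(); im=ctrl.camera("wrist"); print(T); cv2.imwrite("pics/w2.png",im); np.save("w2.npy",T)
marks("wrist",NAMES[:7],T)
ctrl.camera("top")
tops={}
for n in ["forceps","probe","spatula"]:
    for c in ["wrist","top"]:
        r=ctrl.trace(c,n+"_center"); m=np.array(r[0]["pixels"]); ys,xs=np.nonzero(m)
        pts=np.c_[xs,ys].astype(np.float32); (cx,cy),(w,h),a=cv2.minAreaRect(pts)
        v=cv2.fitLine(pts,cv2.DIST_L2,0,.01,.01).ravel(); t=(pts-v[2:])@v[:2]; lo,hi=v[2:]+np.percentile(t,0.5)*v[:2],v[2:]+np.percentile(t,99.5)*v[:2]
        print(c,n,len(r),round(r[0]["conf"],2),len(xs),"rect",(cx,cy),(w,h),"ends",lo,hi)
```

```text
[[ 0.555  -0.0237 -0.8315  0.4648]
 [-0.0177 -0.9997  0.0167  0.2097]
 [-0.8316  0.0054 -0.5553  0.2135]
 [ 0.      0.      0.      1.    ]]
wrist forceps_center 0.87 [0.4868 0.1462 0.0788]
wrist forceps_center 0.53 [0.5593 0.2544 0.1179]
wrist forceps_tip 0.57 [0.5618 0.1447 0.1193]
wrist probe_center 0.81 [0.4913 0.2529 0.0768]
wrist probe_tip 0.62 [0.5573 0.2551 0.1152]
wrist spatula_center 0.63 [0.557  0.1988 0.1169]
wrist spatula_center 0.59 [0.4876 0.2047 0.0804]
wrist spatula_tip 0.88 [0.5557 0.199  0.121 ]
wrist rack 0.87 [0.4986 0.2023 0.0033]
wrist forceps 2 0.92 731 rect (318.5248107910156, 192.3809814453125) (14.42846393585205, 99.04080963134766) ends [317.4899 241.2391] [320.5499 143.0374]
top forceps 1 0.68 112 rect (160.90985107421875, 245.50820922851562) (75.41626739501953, 6.609108924865723) ends [157.8363 207.9781] [163.6805 283.0595]
wrist probe 1 0.66 801 rect (209.4930877685547, 219.3687744140625) (149.52987670898438, 11.352707862854004) ends [205.2737 145.8107] [213.7876 293.0701]
top probe 2 0.74 396 rect (100.1713638305664, 247.62611389160156) (60.133819580078125, 7.371657848358154) ends [ 95.5467 218.8919] [104.8096 277.0343]
wrist spatula 2 0.95 1779 rect (264.0, 219.0) (150.0, 18.0) ends [262.798  293.0239] [263.7104 144.0098]
top spatula 3 0.68 654 rect (130.87208557128906, 243.7004852294922) (81.52310180664062, 11.849288940429688) ends [124.8065 203.9327] [134.7399 283.8752]
```

View pics/w2.png

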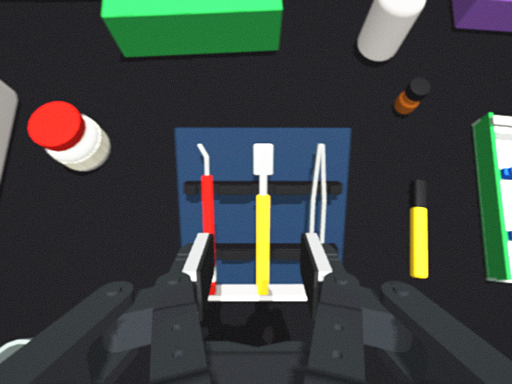

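The wrist view shows the probe from (200,145) to (212,292) and the spatula from (263,145) to (263,293). The forceps tip is at (321,144), and a finger hides its lower half. I'll triangulate the ends.

```bash
python3 - <<'E'
from h import *
T=np.load("w2.npy"); W=lambda p:("wrist",p,T); P=lambda p:("top",p,None)
top=cv2.imread("pics/top0.png")
for n,a,b in [("spat tip",(263.5,144.5),(126.3,205)),("spat base",(263,294),(134.8,284)),("forceps tip",(321,143.5),(158,206.5)),("probe base",(213,293),(104,282)),
  ("forceps base",None,(164,283))]:
    if a: X,e=tri([W(a),P(b)]); print(n,X,e)
# handle/axis lines: intersect wrist plane rays at z of axis by fixed tilt plane through centre height
def plane(px,c,t,p0,n):
    o,v=ray(c,px,t); return o+v*((p0-o)@n)/(v@n)
s=np.pi/6
for zc in [0.083]:
  p0=np.array([.49,.2,zc]); nn=np.array([-np.sin(s),0,np.cos(s)])
  for nm,c,t,a,b in [("spat","wrist",T,(263.6,144.5),(263,294)),("spat","top",None,(126.3,205),(134.8,284)),("forc","top",None,(158,206.5),(164,283)),("forc","wrist",T,(321,143.5),(317.5,225)),("probe","wrist",T,(207.5,180),(212.5,290)),("probe","top",None,(96,220),(104,280))]:
    A=plane(a,c,t,p0,nn);B=plane(b,c,t,p0,nn);d=A-B
    print(nm,c,A,B,"mid",(A+B)/2,"len",np.linalg.norm(d),"yaw",np.degrees(np.arctan2(d[1],d[0])))
E
python3 - <<'E'
import cv2
a=cv2.imread("pics/top0.png")[185:300,70:200]; b=cv2.imread("pics/scene0.png")[110:205,240:365]
a=cv2.resize(a,(650,575),interpolation=cv2.INTER_CUBIC); cv2.imwrite("pics/topcrop.png",a)
E
```

```text
spat tip [0.5618 0.2008 0.1104] [np.float64(0.5), np.float64(0.5)]
spat base [0.4202 0.2039 0.0349] [np.float64(0.4), np.float64(0.4)]
forceps tip [0.5593 0.1454 0.1159] [np.float64(0.4), np.float64(0.4)]
probe base [0.4235 0.2574 0.0441] [np.float64(1.3), np.float64(1.3)]
spat wrist [0.557  0.2015 0.1217] [0.42   0.204  0.0426] mid [0.4885 0.2027 0.0822] len 0.15816586137442237 yaw -1.0352271913412876
spat top [0.5606 0.196  0.1238] [0.4218 0.2014 0.0436] mid [0.4912 0.1987 0.0837] len 0.16038706731284658 yaw -2.240112660048282
forc top [0.5586 0.1434 0.1226] [0.4244 0.1477 0.0451] mid [0.4915 0.1455 0.0839] len 0.15499344700322926 yaw -1.812705269208572
forc wrist [0.557  0.1469 0.1217] [0.4861 0.148  0.0808] mid [0.5215 0.1475 0.1012] len 0.08182321026317954 yaw -0.8450925121129729
probe wrist [0.5282 0.2564 0.105 ] [0.4253 0.2573 0.0457] mid [0.4768 0.2568 0.0754] len 0.11872551625854158 yaw -0.5114372575148214
probe top [0.5358 0.2513 0.1094] [0.4288 0.2568 0.0476] mid [0.4823 0.254  0.0785] len 0.12369039996786874 yaw -2.9267625304534337
```

View pics/topcrop.png

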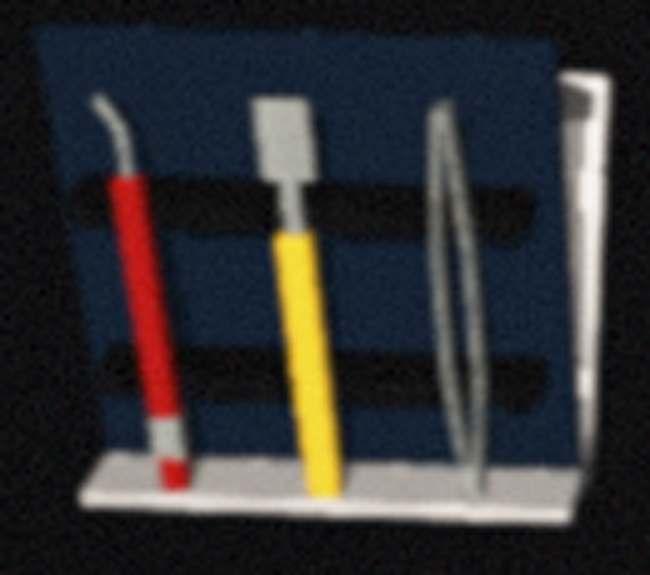

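The crop confirms the order probe, spatula, forceps, with a rack yaw of about -1.7°. Now I'll grasp the forceps.

```bash
cat >> h.py <<'E'
def rackpose(C,off,yaw=-0.03,tilt=np.pi/6):
    G=pose(C,yaw,tilt); G[:3,3]+=G[:3,0]*off; return G
FC=np.array([0.4885,0.147,0.079]); SC=FC+[0.0017,0.0545,0]; PC=FC+[0.0033,0.109,0]
YT=np.radians(-7.85); TC=np.array([0.512,-0.1752,0]); TX=np.array([np.cos(YT),np.sin(YT),0]); TY=np.array([-np.sin(YT),np.cos(YT),0])
def traypose(y,z,x=0): return pose(TC+TY*y+TX*x+[0,0,z],YT)
E
python3 - <<'E'
from h import *
plan([rackpose(FC,-.04),rackpose(FC,.0145)],0)
E
```

```text
0.2,-1.1,0,0.028,0.02,0.017,0,
0.2,-1.2,0,0.029,0.021,0.016,0,
0.1,-1.1,-0.1,0.0291,0.0201,0.0156,0,
--
0,0,0,0.027,0,0,0,
0,0,0,0.0275,0,0,0,
--
5 rows
```

carry_out --motion '[0.2,-1.1,0,0.028,0.02,0.017,0,0.2,-1.2,0,0.029,0.021,0.016,0,0.1,-1.1,-0.1,0.029,0.02,0.0155,0,0,0,0,0,0,0,0]'

```text
time_s: 4.7
eef_pos: [0.4708, 0.1472, 0.114]
eef_rot: [-0.008, 0.867, -0.011, -0.498]
wrist_force: [-0.6, -0.3, -0.3]
opening: 0.497
```

Run:
```python
from h import *
T=tcp(); im=ctrl.camera("wrist"); print(T); cv2.imwrite("pics/w3.png",im)
marks("wrist",["forceps_center","forceps_tip"],T)
print(proj("wrist",FC,T),proj("wrist",FC+.08*np.array([.866,-.026,.5]),T))
plan([rackpose(FC,-.04),rackpose(FC,.0145)],0)
```

```text
[[ 0.5042 -0.0278 -0.8631  0.4708]
 [-0.0119 -0.9996  0.0252  0.1472]
 [-0.8635 -0.0024 -0.5043  0.114 ]
 [ 0.      0.      0.      1.    ]]
wrist forceps_center 0.63 [0.4866 0.148  0.073 ]
wrist forceps_tip 0.94 [0.5602 0.1459 0.119 ]
[257.6846 204.2738] [258.0334  84.987 ]
0.1,-0.8,0.3,0.0021,0.0023,0.0082,0,
--
0,0,0,0.027,0,0,0,
0,0,0,0.0275,0,0,0,
--
3 rows
```

View pics/w3.png

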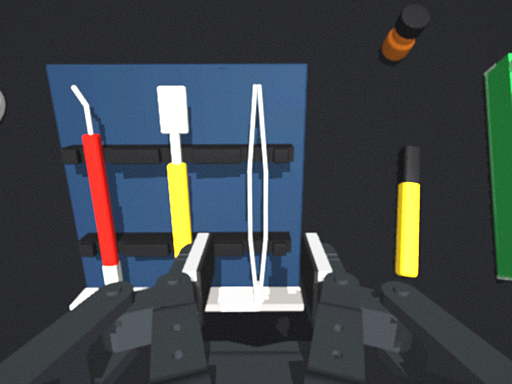

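The forceps are centred between the fingers at column 257. The tip is at (257,85) against a predicted (258,85), so the estimate holds. I'll recheck the pose before descending.

Run:
```python
from h import *
print(tcp()); print(rackpose(FC,-.04))
o=ctrl.get_obs(); print(o["time_s"],o["dq"])
plan([rackpose(FC,-.02),rackpose(FC,.0145)],0)
```

```text
[[ 0.5126 -0.0251 -0.8582  0.4745]
 [-0.0095 -0.9997  0.0235  0.1497]
 [-0.8586 -0.0039 -0.5127  0.1197]
 [ 0.      0.      0.      1.    ]]
[[ 0.4998 -0.03   -0.8656  0.4685]
 [-0.015  -0.9996  0.026   0.1476]
 [-0.866   0.     -0.5     0.1136]
 [ 0.      0.      0.      1.    ]]
4.85 [ 0.0183 -0.0188 -0.0143  0.0008 -0.001  -0.0044]
0.1,-0.8,0.3,0.0221,0.0024,0.0085,0,
--
0,0,0,0.0345,0,0,0,
--
2 rows
```

carry_out --motion '[0.1,-0.8,0.3,0.006,0.002,0.0085,0,0,0,0,0.016,0,0,0,0,0,0,0.018,0,0,0,0,0,0,0.016,0,0,0,0,0,0,0,0,0,0,0,0,0,0,0,0]'

```text
invalid input
```

Run:
```python
from h import *
plan([rackpose(FC,.0145)],0); print(tcp(),ctrl.get_obs()["wrist_force"])
```

```text
0.1,-0.4,0.2,0.028,0.001,0.004,0,
0,-0.4,0.1,0.0287,0.0015,0.0048,0,
--
2 rows
[[ 0.5126 -0.0251 -0.8582  0.4745]
 [-0.0095 -0.9997  0.0235  0.1497]
 [-0.8586 -0.0039 -0.5127  0.1197]
 [ 0.      0.      0.      1.    ]] [0.8338 0.9933 0.843 ]
```

carry_out --motion '[0.1,-0.8,0.3,0.006,0.002,0.0085,0,0,0,0,0.016,0,0,0,0,0,0,0.018,0,0,0,0,0,0,0.016,0,0,0,0,0,0,0,0,0,0,0,0,0,0,0,0,0]'

```text
time_s: 5.45
eef_pos: [0.5008, 0.153, 0.0734]
eef_rot: [-0.006, 0.869, -0.009, -0.494]
wrist_force: [0.3, 1.2, 0.7]
opening: 0.5
```

Run:
```python
from h import *
plan([rackpose(FC,.0145)],0); print(tcp(),ctrl.get_obs()["wrist_force"])
```

```text
0.4,-0.8,0.3,0.0035,0.0064,0.0078,0,
--
1 rows
[[ 0.5119 -0.0214 -0.8588  0.5008]
 [-0.0094 -0.9998  0.0193  0.153 ]
 [-0.859  -0.0018 -0.512   0.0734]
 [ 0.      0.      0.      1.    ]] [0.2778 1.1622 0.7126]
```

carry_out --motion '[0.4,-0.8,0.3,0.0035,0.0065,0.008,0]'

```text
time_s: 5.55
eef_pos: [0.4964, 0.1474, 0.0679]
eef_rot: [-0.008, 0.867, -0.012, -0.499]
wrist_force: [-0.8, -0.5, -0.1]
opening: 0.502
```

Run:
```python
from h import *
plan([rackpose(FC,.0145)],0); ctrl.camera("top"); plan([rackpose(FC,.0145)],0); ctrl.camera("top"); plan([rackpose(FC,.0145)],0)
```

```text
0,-0.1,0.1,0.0009,0.0007,0.0013,0,
--
1 rows
0,0.1,0,0.0003,-0.0003,-0.0012,0,
--
1 rows
0,0.1,0,0.0003,-0.0003,-0.0011,0,
--
1 rows
```

carry_out --motion '[0,0,0,0,0,0,1,0,0,0,0,0,0,1,0,0,0,0,0,0,1,0,0,0,0,0,0,1]'

```text
time_s: 6.05
eef_pos: [0.4949, 0.1463, 0.0675]
eef_rot: [-0.008, 0.866, -0.013, -0.499]
wrist_force: [-1.5, -0.2, -0.5]
opening: 0.001
```

Run:
```python
from h import *
o=ctrl.get_obs(); print(o["opening"],o["wrist_force"]); plan([rackpose(FC,.0145)],1)
```

```text
0.0005997631242121078 [-1.4516 -0.1504 -0.4732]
-0.1,-0.1,0,0.0013,-0.0005,-0.0002,1,
--
1 rows
```

Run:
```python
from h import *
T=tcp(); im=ctrl.camera("wrist"); s=ctrl.camera("scene"); 
s=cv2.resize(s[100:210,230:370],(490,385),interpolation=cv2.INTER_CUBIC); cv2.imwrite("pics/c4.png",np.hstack([im[:,100:400],cv2.copyMakeBorder(s,0,0,0,0,0)[:384]]))
marks("wrist",["forceps_center","forceps_tip"],T); marks("scene",["forceps_center","forceps_tip"])
```

```text
wrist forceps_center 0.92 [0.4852 0.1464 0.0772]
wrist forceps_tip 0.62 [0.559 0.143 0.119]
scene forceps_center 0.65 [ 0.5092 -0.1726  0.026 ]
scene forceps_center 0.52 [0.4902 0.1459 0.0774]
scene forceps_tip 0.5 [0.5579 0.1452 0.12  ]
```

View pics/c4.png

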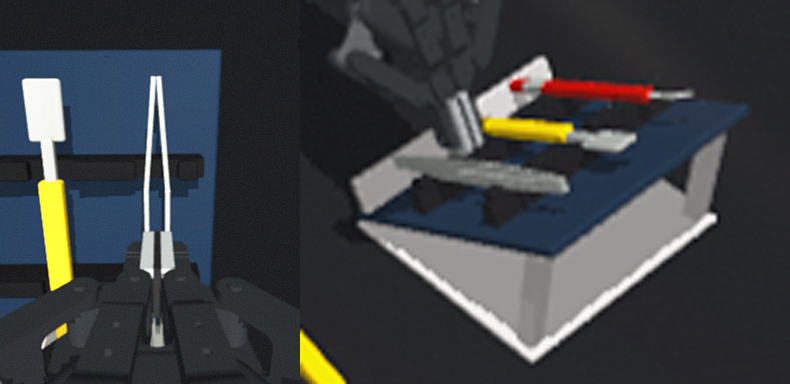

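The scene crop shows the fingers shut above and beside the forceps, with the tips at crop pixel (465,150) and the forceps at (470,170), so nothing was gripped and nothing moved. I'll compare where the reported TCP projects with where the tips actually appear.

Run:
```python
from h import *
T=tcp(); p=T[:3,3]
print("wrist tcp (crop)",proj("wrist",p,T)-[100,0])
z=lambda X:(proj("scene",X)-[230,100])*3.5
print("scene tcp(crop)",z(p)+[300,0],"FC",z(FC)+[300,0],"ftip",z(FC+.08*np.array([.866,-.026,.5]))+[300,0],"fbase",z(FC-.08*np.array([.866,-.026,.5]))+[300,0])
for dz in (-.005,-.01,-.015): print(dz,z(FC+[0,0,dz])+[300,0])
b=[("scene",((485-300)/3.5+230,174/3.5+100),None)]
for n,px,w in [("tip",(570,183),(256,78))]:
    print(n,tri([("scene",((px[0]-300)/3.5+230,px[1]/3.5+100),None),("wrist",w,T)]), tri([("scene",((px[0]-300)/3.5+230,px[1]/3.5+100),None),("top",(158,206.5),None)]))
print("base",tri([("scene",((395-300)/3.5+230,163/3.5+100),None),("top",(164,283),None)]))
```

```text
wrist tcp (crop) [158.0329 223.2055]
scene tcp(crop) [476.7426 188.7176] FC [471.154  169.4604] ftip [558.8975 182.4499] fbase [393.8913 158.0562]
-0.005 [470.7677 175.2364]
-0.01 [470.3844 180.9667]
-0.015 [470.0041 186.6521]
tip (array([0.5603, 0.1478, 0.117 ]), [np.float64(3.0), np.float64(3.0)]) (array([0.5608, 0.1468, 0.1186]), [np.float64(3.0), np.float64(3.0)])
base (array([0.4226, 0.1485, 0.0375]), [np.float64(1.2), np.float64(1.2)])
```

Run:
```python
from h import *
T=tcp(); g=lambda x,y,z:T[:3,3]+T[:3,:3]@np.array([x,y,z])
for x in (0,-.006,-.012,-.018):
  for zz in (-.011,.011):
    print(x,zz,"wrist",proj("wrist",g(x,0,zz),T)-[100,0],"scene",(proj("scene",g(x,0,zz))-[230,100])*3.5+[300,0])
c=cv2.imread("pics/c4.png"); 
w=cv2.resize(c[200:340,90:230],(560,560),interpolation=cv2.INTER_CUBIC); s=cv2.resize(c[60:230,360:600],(0,0),fx=1.0,fy=1.0); s=cv2.copyMakeBorder(s,0,560-170,0,0,cv2.BORDER_CONSTANT)
cv2.imwrite("pics/c5.png",np.hstack([w,s]))
```

```text
0 -0.011 wrist [158.0782 205.5382] scene [488.0969 190.5608]
0 0.011 wrist [157.9891 240.2708] scene [465.5838 186.9068]
-0.006 -0.011 wrist [158.1034 209.2496] scene [485.1035 182.0154]
-0.006 0.011 wrist [158.0107 244.9474] scene [462.5804 178.4995]
-0.012 -0.011 wrist [158.1303 213.2117] scene [482.0932 173.4226]
-0.012 0.011 wrist [158.0337 249.9288] scene [459.5603 170.0464]
-0.018 -0.011 wrist [158.1592 217.4509] scene [479.0659 164.782 ]
-0.018 0.011 wrist [158.0582 255.246 ] scene [456.5235 161.5473]
```

View pics/c5.png

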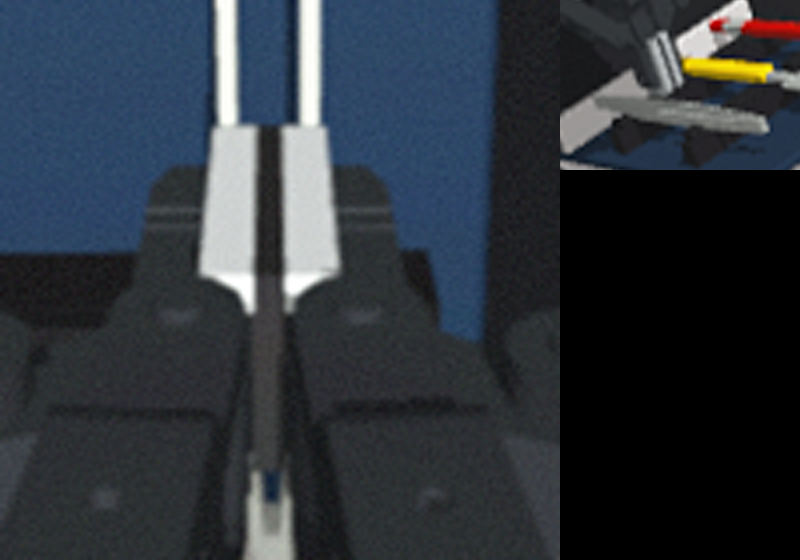

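The shut fingertips appear about 28 mm behind the reported TCP in both views. That matches the miss: no contact and no force. I'll open, then descend in small steps while watching the force.

carry_out --motion '[0,0,0,0,0,0,0,0,0,0,0,0,0,0,0,0,0,0,0,0,0,0,0,0,0.007,0,0,0]'

```text
time_s: 6.75
eef_pos: [0.4987, 0.1463, 0.0616]
eef_rot: [-0.008, 0.866, -0.013, -0.499]
wrist_force: [0.1, -0.2, -0.3]
opening: 0.497
```

Run:
```python
from h import *
for i in range(2): ctrl.camera("scene")
o=ctrl.get_obs(); print(o["opening"],o["wrist_force"]); 
for a in (.0145,.0285,.0345,.0385): plan([rackpose(FC,a)],0)
```

```text
0.5002200207358722 [ 0.5905  0.4456 -0.0461]
-0.1,0,0,-0.0065,-0.0007,-0.001,0,
--
1 rows
-0.1,0,0,0.0075,-0.0006,-0.001,0,
--
1 rows
-0.1,0,0,0.0135,-0.0006,-0.001,0,
--
1 rows
-0.1,0,0,0.0175,-0.0006,-0.001,0,
--
1 rows
```

carry_out --motion '[0,0,0,0.0075,-0.0006,-0.001,0]'

```text
time_s: 6.95
eef_pos: [0.5031, 0.1466, 0.0544]
eef_rot: [-0.008, 0.866, -0.013, -0.5]
wrist_force: [0.4, -0.3, -0.5]
opening: 0.499
```

Run:
```python
from h import *
ctrl.camera("scene"); im=ctrl.camera("scene")
o=ctrl.get_obs(); print(o["opening"],o["wrist_force"]); plan([rackpose(FC,.0385)],0)
cv2.imwrite("pics/s6.png",cv2.resize(im[110:200,240:340],(800,600)[:1]*1+(720,) if 0 else (660,594),interpolation=cv2.INTER_CUBIC))
```

```text
0.5014981213067452 [ 0.2637 -0.1864  0.2407]
-0.1,0.1,0,0.0092,-0.0001,-0.0005,0,
--
1 rows
```

View pics/s6.png

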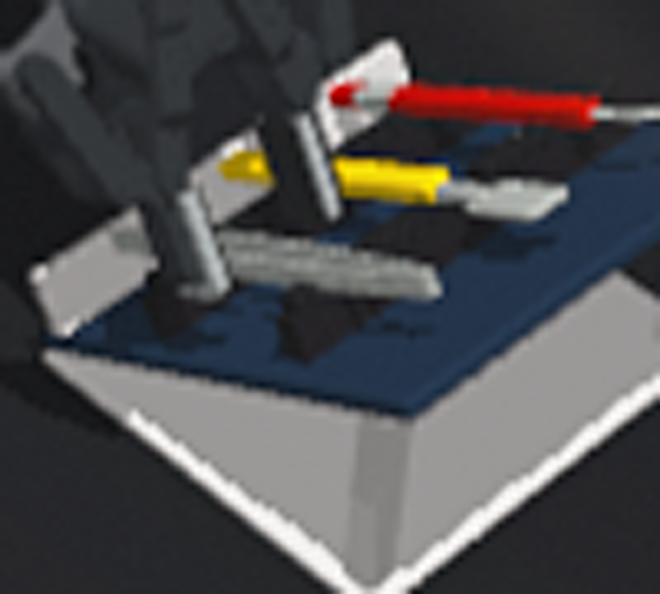

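The fingers now straddle the forceps, with the tips at about its mid-height, as a ~27 mm shorter finger predicts. I'll descend 9 mm more and close.

carry_out --motion '[0,0,0,0.0095,0,-0.0005,0,0,0,0,0,0,0,1,0,0,0,0,0,0,1,0,0,0,0,0,0,1,0,0,0,0,0,0,1]'

```text
time_s: 7.55
eef_pos: [0.5076, 0.1462, 0.0448]
eef_rot: [-0.008, 0.865, -0.013, -0.501]
wrist_force: [-0.3, -0.5, -0.4]
opening: 0.129
```

Run:
```python
from h import *
o=ctrl.get_obs(); print(o["opening"],o["wrist_force"]); plan([rackpose(FC,.0385)],1)
```

```text
0.12907905868629915 [-0.3249 -0.4782 -0.4234]
-0.1,0.2,0,-0.0007,-0.0002,-0.0006,1,
--
1 rows
```

Gripped, at 11 mm. Lift and carry over slot 1.

Run:
```python
from h import *
plan([rackpose(FC,-.03),traypose(.05,.07)],1)
```

```text
0,0.1,0,-0.035,0,0,1,
-0.1,0.1,0,-0.0342,-0.0002,-0.0004,1,
--
0.9,-4.3,0.2,0.008,0.039,-0.004,1,
0.9,-4.3,0.2,0.008,0.039,-0.005,1,
0.8,-4.3,0.2,0.008,0.038,-0.007,1,
0.9,-4.3,0.2,0.007,0.038,-0.008,1,
0.9,-4.3,0.3,0.007,0.038,-0.009,1,
0.8,-4.2,0.2,0.006,0.039,-0.009,1,
0.9,-4.3,0.3,0.0057,0.038,-0.0108,1,
--
9 rows
```

carry_out --motion '[0,0.1,0,-0.035,0,0,1,0,0.1,0,-0.034,0,0,1,0.9,-4.3,0.2,0.008,0.039,-0.004,1,0.9,-4.3,0.2,0.008,0.039,-0.005,1,0.9,-4.3,0.2,0.008,0.039,-0.007,1,0.9,-4.3,0.2,0.007,0.039,-0.008,1,0.9,-4.3,0.3,0.007,0.039,-0.009,1,0.9,-4.3,0.2,0.006,0.039,-0.009,1,0.9,-4.3,0.3,0.006,0.039,-0.01,1]'

```text
time_s: 8.45
eef_pos: [0.5184, -0.1299, 0.0733]
eef_rot: [0.047, -0.702, 0.043, 0.71]
wrist_force: [1.1, 0.4, 0.2]
opening: 0.129
```

```bash
cat >> h.py <<'E'
def held(n):
    ctrl.camera("top"); T=tcp(); im=ctrl.camera("wrist")
    for k in ("_center","_tip"):
        for d in ctrl.landmark_of("wrist",n+k)[:2]:
            H=np.array(ctrl.camera_params("wrist")["hand_eye"]); print(n+k,round(d["conf"],2),"in tool",H[:3,:3]@np.array(d["point"])+H[:3,3])
    return T,im
E
python3 - <<'E'
from h import *
T,im=held("forceps"); cv2.imwrite("pics/w7.png",im); print(T); plan([traypose(.05,.07)],1)
marks("wrist",["tray","slot1"],T)
# where slot1 line and held forceps lie in the image
for x in (.08,.0,-.08): print("slot1",x,proj("wrist",TC+TY*.05+TX*x+[0,0,.022],T))
for x in (.08,0): print("expected held",proj("wrist",T[:3,3]+T[:3,:3]@np.array([-.039,0,-x]),T))
r=ctrl.trace("wrist","forceps_center"); m=np.array(r[0]["pixels"]); ys,xs=np.nonzero(m); print(r[0]["conf"],xs.min(),xs.max(),ys.min(),ys.max(),xs[ys<ys.min()+3].mean())
E
```

```text
forceps_center 0.84 in tool [-0.0358  0.0008  0.0014]
forceps_center 0.26 in tool [-0.0414  0.0011 -0.0836]
forceps_tip 0.82 in tool [-0.0388  0.0018 -0.0829]
[[-0.0129 -0.1309 -0.9913  0.5207]
 [ 0.0021 -0.9914  0.1309 -0.1366]
 [-0.9999 -0.0004  0.0131  0.072 ]
 [ 0.      0.      0.      1.    ]]
0.5,0.6,0.3,0.002,-0.003,-0.0006,1,
--
1 rows
wrist tray 0.69 [ 0.5101 -0.1721  0.0026]
wrist slot1 0.96 [ 0.5183 -0.1268  0.0278]
wrist slot1 0.84 [ 0.5071 -0.1728  0.0285]
slot1 0.08 [242.3222  85.226 ]
slot1 0.0 [243.0489 199.5064]
slot1 -0.08 [243.6157 292.0343]
expected held [258.1176  73.7812]
expected held [257.6108 256.7833]
0.74 242 272 71 344 257.84375
```

View pics/w7.png

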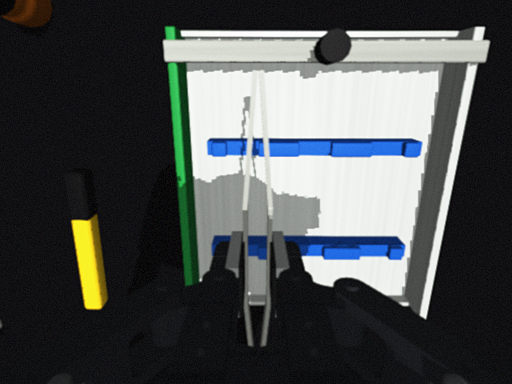

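The forceps are held straight. The tip is at (258,71) against an expected (258,74). The slot 1 notch centre on the far support is at column ~242, matching my tray model to about 1 mm. I'll lower in two stages.

Run:
```python
from h import *
ctrl.camera("top"); plan([traypose(.05,.03,-.001),traypose(.05,-.003,-.001)],1)
```

```text
0.7,0.5,0.2,0.0432,-0.0009,-0.0005,1,
--
0,0,0,0.033,0,0,1,
--
2 rows
```

carry_out --motion '[0.7,0.5,0.2,0.03,-0.001,-0.0005,1,0,0,0,0.03,0,0,1]'

```text
time_s: 9.05
eef_pos: [0.5223, -0.1253, 0.0179]
eef_rot: [-0.046, 0.71, -0.049, -0.701]
wrist_force: [-0.6, -0.0, 0.2]
opening: 0.135
```

Run:
```python
from h import *
for i in range(3): ctrl.camera("top")
print(tcp()[:3,3],ctrl.get_obs()["wrist_force"]); plan([traypose(.05,-.009,-.001)],1)
```

```text
[ 0.5203 -0.1248  0.0166] [-0.0824  0.0197  1.0168]
0.2,-0.4,-0.1,0.0256,0.0011,0.0025,1,
--
1 rows
```

carry_out --motion '[0.2,-0.4,-0.1,0.0255,0.001,0.0025,1]'

```text
time_s: 9.3
eef_pos: [0.5219, -0.1266, -0.0046]
eef_rot: [-0.047, 0.708, -0.049, -0.703]
wrist_force: [1.4, 0.1, 0.4]
opening: 0.135
```

Run:
```python
from h import *
for i in range(3): ctrl.camera("top")
print(tcp()[:3,3],ctrl.get_obs()["wrist_force"]); plan([traypose(.05,-.013,-.001)],1)
```

```text
[ 0.5174 -0.1248 -0.0085] [0.317  0.5206 0.3606]
0,0.1,0.1,0.0045,0.0006,-0.0006,1,
--
1 rows
```

carry_out --motion '[0,0,0,0.0035,0.0006,0,1]'

```text
time_s: 9.55
eef_pos: [0.5187, -0.1258, -0.01]
eef_rot: [-0.048, 0.706, -0.048, -0.705]
wrist_force: [0.8, 0.0, -0.5]
opening: 0.13
```

Run:
```python
from h import *
for i in range(3): ctrl.camera("top")
print(tcp()[:3,3],ctrl.get_obs()["wrist_force"]); plan([traypose(.05,-.013,-.001)],1)
marks("top",["forceps_center","forceps_tip"]); s=ctrl.camera("scene"); marks("scene",["forceps_center","forceps_tip"])
cv2.imwrite("pics/s8.png",cv2.resize(s[190:340,95:255],(640,600),interpolation=cv2.INTER_CUBIC))
```

```text
[ 0.5182 -0.1258 -0.0107] [ 1.1647 -0.4286  0.2521]
0,0,0,0.0023,-0.0002,0.0004,1,
--
1 rows
scene forceps_center 0.47 [ 0.5176 -0.1259  0.0245]
scene forceps_center 0.42 [ 0.5098 -0.1719  0.0275]
scene forceps_tip 0.68 [ 0.5981 -0.1425  0.0312]
```

View pics/s8.png

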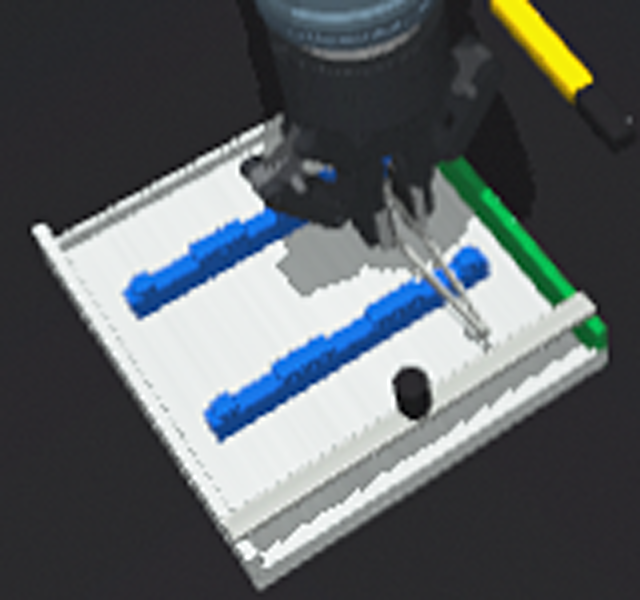

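The forceps lie over the slot 1 notch, between teeth near (440,280), just above the support. That is 11 pictures viewed. I'll keep lowering until contact.

carry_out --motion '[0,0,0,0.003,0,0.0005,1]'

```text
time_s: 10.05
eef_pos: [0.5185, -0.1259, -0.0124]
eef_rot: [-0.049, 0.706, -0.048, -0.705]
wrist_force: [-10.9, 6.2, 37.9]
opening: 0.132
```

Run:
```python
from h import *
for i in range(4):
    ctrl.camera("top"); print(tcp()[:3,3],ctrl.get_obs()["wrist_force"])
```

```text
[ 0.5184 -0.1259 -0.0122] [-5.0939  3.6478 19.7631]
[ 0.5184 -0.1259 -0.0122] [-5.282   3.0405 19.3345]
[ 0.5184 -0.1259 -0.0122] [-4.3217  2.9847 19.2294]
[ 0.5184 -0.1259 -0.0121] [-4.6421  3.1223 19.4225]
```

Contact at TCP z = -0.012. Release to 34 mm and lift.

carry_out --motion '[0,0,0,-0.0005,0,0,0.2,0,0,0,0,0,0,0.2,0,0,0,0,0,0,0.2,0,0,0,0,0,0,0.2,0,0,0,-0.015,0,0,0.2,0,0,0,-0.04,0,0,0.2,0,0,0,-0.04,0,0,0.2]'

```text
time_s: 10.95
eef_pos: [0.5124, -0.1234, 0.0806]
eef_rot: [0.051, -0.7, 0.046, 0.71]
wrist_force: [0.9, -0.4, 0.3]
opening: 0.4
```

Run:
```python
from h import *
print(ctrl.get_obs()["opening"])
ctrl.camera("top"); T,im=held("forceps"); cv2.imwrite("pics/w9.png",im)
for n in ("forceps","probe","spatula"): marks("wrist",[n+"_center",n+"_tip"],T)
r=ctrl.trace("wrist","forceps_center"); m=np.array(r[0]["pixels"]); ys,xs=np.nonzero(m)
for y in (ys.min()+1,ys.min()+40,ys.max()-1): 
    P=onz("wrist",(xs[ys==y].mean(),y),.028,T)-TC; print(y,"tray coords",P@TX,P@TY)
plan([traypose(.05,.16),rackpose(PC,-.03)],0)
```

```text
0.40016722569837637
forceps_center 0.63 in tool [ 0.0597  0.0004 -0.0002]
forceps_tip 0.94 in tool [ 0.0624  0.002  -0.0832]
wrist forceps_center 0.63 [ 0.5173 -0.126   0.0262]
wrist forceps_tip 0.94 [ 0.5993 -0.1389  0.0233]
wrist probe_tip 0.72 [ 0.5145 -0.1241  0.0275]
82 tray coords 0.07802833636796419 0.05064031841519025
121 tray coords 0.05189133101554351 0.05024237965425909
283 tray coords -0.08044668358518947 0.05037388582206778
0,0.4,0.1,-0.041,0,-0.003,0,
0,0.4,0.2,-0.0403,0.0009,-0.0024,0,
--
-0.7,3.3,-0.2,0.006,-0.041,0.01,0,
-0.7,3.3,-0.2,0.006,-0.042,0.01,0,
-0.7,3.3,-0.2,0.005,-0.042,0.01,0,
-0.7,3.3,-0.2,0.005,-0.042,0.01,0,
-0.6,3.4,-0.2,0.004,-0.042,0.01,0,
-0.7,3.3,-0.1,0.004,-0.042,0.009,0,
-0.6,3.4,-0.2,0.003,-0.042,0.009,0,
-0.7,3.3,-0.1,0.003,-0.042,0.009,0,
-0.6,3.4,-0.2,0.003,-0.0415,0.0091,0,
--
11 rows
```

Forceps laid: it spans -80.4 to +78 mm along the tray, lateral 50.3 mm. Now the probe.

carry_out --motion '[0,0.4,0.1,-0.045,0,-0.004,0,-0.7,3.3,-0.2,-0.004,-0.043,0.009,0,-0.7,3.3,-0.2,0.002,-0.043,0.01,0,-0.7,3.3,-0.2,0.003,-0.043,0.01,0,-0.7,3.3,-0.2,0.003,-0.043,0.01,0,-0.7,3.4,-0.2,0.003,-0.043,0.01,0,-0.7,3.3,-0.1,0.003,-0.042,0.009,0,-0.7,3.4,-0.2,0.003,-0.042,0.009,0,-0.7,3.3,-0.1,0.003,-0.042,0.009,0,-0.7,3.4,-0.2,0.003,-0.0415,0.009,0]'

```text
time_s: 12.55
eef_pos: [0.4805, 0.2631, 0.0944]
eef_rot: [-0.012, 0.868, -0.013, -0.496]
wrist_force: [1.9, -1.0, 0.1]
opening: 0.502
```

```bash
cat >> h.py <<'E'
def line(n,T,zc=.079):
    "axis of a racked thing in the wrist view, on the plane of the centres"
    m=np.array(ctrl.trace("wrist",n+"_center")[0]["pixels"]); ys,xs=np.nonzero(m); s=np.pi/6
    nn=np.array([-np.sin(s),0,np.cos(s)]); p0=np.array([.49,.2,zc])
    for y in np.linspace(ys.min()+2,ys.max()-2,6).astype(int):
        if (ys==y).any():
            o,v=ray("wrist",(xs[ys==y].mean(),y),T); X=o+v*((p0-o)@nn)/(v@nn); print(y,np.ptp(xs[ys==y])+1,X)
E
python3 - <<'E'
from h import *
for i in range(3): ctrl.camera("top")
T=tcp(); im=ctrl.camera("wrist"); marks("wrist",["probe_center","probe_tip","spatula_center","spatula_tip"],T); line("probe",T); line("spatula",T); print(T)
plan([rackpose(PC,-.03)],0)
E
```

```text
wrist probe_center 0.62 [0.491  0.2503 0.0796]
wrist spatula_center 0.91 [0.4852 0.2046 0.0753]
wrist spatula_tip 0.83 [0.5609 0.1967 0.1207]Traceback (most recent call last):
  File "<stdin>", line 3, in <module>
  File "h.py", line 66, in line
    m=np.array(ctrl.trace("wrist",n+"_center")[0]["pixels"]); ys,xs=np.nonzero(m); s=np.pi/6
               ~~~~~~~~~~~~~~~~~~~~~~~~~~~~~~~^^^
IndexError: list index out of range
```

```bash
cat >> h.py <<'E'
def cline(im,lo,hi,T,zc=.079):
    m=cv2.inRange(cv2.cvtColor(im,cv2.COLOR_BGR2HSV),lo,hi); n,l,s,c=cv2.connectedComponentsWithStats(m); q=np.pi/6
    nn=np.array([-np.sin(q),0,np.cos(q)]); p0=np.array([.49,.2,zc])
    for i in range(1,n):
        if s[i,4]<100: continue
        ys,xs=np.nonzero(l==i); print("blob",s[i])
        for y in np.linspace(ys.min()+2,ys.max()-2,4).astype(int):
            o,v=ray("wrist",(xs[ys==y].mean(),y),T); X=o+v*((p0-o)@nn)/(v@nn); print(y,round(xs[ys==y].mean(),1),np.ptp(xs[ys==y])+1,X)
RED=((0,150,70),(8,255,255)); YEL=((22,150,80),(34,255,255))
E
python3 - <<'E'
from h import *
ctrl.camera("top");T=tcp(); im=ctrl.camera("wrist"); cv2.imwrite("pics/w10.png",im); cline(im,*RED,T); cline(im,*YEL,T); print(T)
plan([rackpose(PC,-.03)],0)
E
```

```text
blob [   0   31   64   76 4049]
33 20.5 30 [0.5846 0.3829 0.1336]
56 29.0 59 [0.5747 0.3812 0.1279]
80 31.0 63 [0.564  0.3832 0.1217]
104 23.5 28 [0.553  0.3905 0.1154]
blob [ 252  135   19  144 2199]
137 260.0 15 [0.5326 0.2564 0.1036]
183 261.0 15 [0.5079 0.2567 0.0893]
229 261.0 15 [0.4811 0.2577 0.0738]
276 262.0 13 [0.451  0.2581 0.0565]
blob [256 302  14  18 234]
304 262.5 14 [0.4316 0.2585 0.0453]
308 262.5 14 [0.4288 0.2586 0.0437]
312 263.0 13 [0.4259 0.2583 0.042 ]
317 263.0 13 [0.4223 0.2585 0.0399]
blob [ 334  164   28  112 2112]
166 348.5 20 [0.5154 0.2027 0.0937]
201 347.5 20 [0.4958 0.2022 0.0823]
237 345.5 20 [0.4741 0.2024 0.0698]
273 349.0 7 [0.4508 0.1988 0.0563]
[[ 0.505  -0.0395 -0.8622  0.4823]
 [-0.0148 -0.9992  0.0371  0.2595]
 [-0.863  -0.0059 -0.5052  0.0949]
 [ 0.      0.      0.      1.    ]]
-0.6,-0.3,0,-0.0114,0.0033,-0.0006,0,
--
1 rows
```

```bash
sed -i 's/; PC=FC+\[0.0033,0.109,0\]/; PC=np.array([.4908,.2568,.079])/; s/^FC=.*SC=FC+\[0.0017,0.0545,0\]/FC=np.array([0.4885,0.147,0.079]); SC=np.array([.4895,.2022,.079])/' h.py
python3 - <<'E'
from h import *
print(PC,SC); plan([rackpose(PC,.0,-.025),rackpose(PC,.02,-.025)],0)
E
```

```text
[0.4908 0.2568 0.079 ] [0.4895 0.2022 0.079 ]
-0.9,-0.3,-0.1,0.018,0.0026,0.0005,0,
--
0,0,0,0.02,0,0,0,
--
2 rows
```

carry_out --motion '[-0.9,-0.3,-0.1,0.018,0.0025,0.0005,0,0,0,0,0.02,0,0,0]'

```text
time_s: 13.3
eef_pos: [0.5035, 0.2562, 0.0645]
eef_rot: [-0.007, 0.867, -0.011, -0.497]
wrist_force: [-0.2, -0.9, 0.5]
opening: 0.499
```

Run:
```python
from h import *
for i in range(3): ctrl.camera("top")
print(ctrl.get_obs()["wrist_force"]); plan([rackpose(PC,.0385,-.025)],0)
```

```text
[0.0041 0.7542 0.0335]
-0.1,-0.1,0,0.0189,-0.0009,0.0019,0,
--
1 rows
```

carry_out --motion '[-0.1,-0.1,0,0.019,-0.001,0.002,0]'

```text
time_s: 13.55
eef_pos: [0.5112, 0.2569, 0.0479]
eef_rot: [-0.007, 0.867, -0.011, -0.498]
wrist_force: [0.2, -0.3, -0.5]
opening: 0.5
```

Run:
```python
from h import *
for i in range(3): ctrl.camera("top")
print(ctrl.get_obs()["wrist_force"]); plan([rackpose(PC,.0385,-.025)],0)
```

```text
[0.489  0.428  0.6128]
0,0,-0.1,0,-0.0004,-0.0007,0,
--
1 rows
```

Close, then lift and carry to slot 2.

carry_out --motion '[0,0,0,0,-0.0004,0,1,0,0,0,0,0,0,1,0,0,0,0,0,0,1,0,0,0,0,0,0,1]'

```text
time_s: 14.1
eef_pos: [0.5095, 0.2571, 0.0485]
eef_rot: [-0.006, 0.866, -0.011, -0.499]
wrist_force: [0.3, 1.5, 0.7]
opening: 0.097
```

Run:
```python
from h import *
o=ctrl.get_obs(); print(o["opening"],o["wrist_force"]); plan([rackpose(PC,.0385,-.025)],1); plan([rackpose(PC,-.04),traypose(0,.075,-.001)],1)
```

```text
0.09676322530553509 [0.2595 1.5336 0.6985]
0,-0.1,0,0.0027,0.0007,0.0009,1,
--
1 rows
0.1,-0.1,0.1,-0.038,0,0,1,
0.1,0,0,-0.0378,0.0007,0.0008,1,
--
0.6,-3,0.2,0.006,0.043,-0.003,1,
0.6,-3,0.2,0.006,0.043,-0.003,1,
0.6,-3,0.2,0.006,0.043,-0.004,1,
0.6,-3,0.1,0.006,0.043,-0.005,1,
0.6,-3,0.2,0.006,0.043,-0.006,1,
0.6,-3,0.1,0.005,0.043,-0.006,1,
0.6,-3,0.2,0.005,0.043,-0.007,1,
0.6,-3,0.1,0.005,0.042,-0.008,1,
0.6,-3,0.2,0.005,0.043,-0.009,1,
0.6,-3,0.1,0.0039,0.042,-0.0091,1,
--
12 rows
```

carry_out --motion '[0,0,0,-0.04,0,0,1,0,0,0,-0.04,0,0,1,0.6,-3,0.2,0.004,0.043,-0.003,1,0.6,-3,0.2,0.006,0.044,-0.003,1,0.6,-3,0.2,0.006,0.044,-0.004,1,0.6,-3,0.1,0.006,0.044,-0.005,1,0.6,-3,0.2,0.006,0.044,-0.006,1,0.6,-3,0.1,0.005,0.044,-0.006,1,0.6,-3,0.2,0.005,0.044,-0.007,1,0.6,-3,0.1,0.005,0.043,-0.008,1]'

```text
time_s: 15.1
eef_pos: [0.5044, -0.0939, 0.0935]
eef_rot: [-0.032, 0.742, -0.03, -0.669]
wrist_force: [0.4, 0.2, 0.4]
opening: 0.097
```

Run:
```python
from h import *
ctrl.camera("top"); plan([traypose(0,.06,-.001)],1)
```

```text
1.3,-3,0.2,0.017,0.037,-0.004,1,
1.3,-2.9,0.2,0.0175,0.0364,-0.005,1,
--
2 rows
```

carry_out --motion '[1.3,-3,0.2,0.017,0.037,-0.004,1,1.3,-2.9,0.2,0.012,0.036,-0.005,1]'

```text
time_s: 15.35
eef_pos: [0.5114, -0.1765, 0.0666]
eef_rot: [-0.048, 0.706, -0.049, -0.705]
wrist_force: [0.2, -0.0, 0.2]
opening: 0.093
```

```bash
cat >> h.py <<'E'
def tipin(im,lo,hi,T,off):
    "held handle in tool coordinates, on the plane x=-off-ish of its upper face"
    m=cv2.inRange(cv2.cvtColor(im,cv2.COLOR_BGR2HSV),lo,hi); n,l,s,c=cv2.connectedComponentsWithStats(m); Ti=np.linalg.inv(T)
    for i in range(1,n):
        if s[i,4]<100: continue
        ys,xs=np.nonzero(l==i)
        for y in (ys.min(),(ys.min()+ys.max())//2,ys.max()):
            o,v=ray("wrist",(xs[ys==y].mean(),y),T); o=Ti[:3,:3]@o+Ti[:3,3]; v=Ti[:3,:3]@v; print(s[i],y,(o+v*(-off-.004-o[0])/v[0]))
E
python3 - <<'E'
from h import *
ctrl.camera("top"); T,im=held("probe"); tipin(im,*RED,T,.036); plan([traypose(0,.02,-.001)],1); marks("wrist",["slot1","tray"],T)
E
```

```text
probe_center 0.65 in tool [-0.03    0.0013 -0.002 ]
probe_center 0.41 in tool [ 0.0616 -0.0082  0.0039]
probe_tip 0.78 in tool [-0.0386 -0.0007 -0.0792]
[ 246  149   23  187 3517] 149 [-0.04   -0.0004 -0.0506]
[ 246  149   23  187 3517] 242 [-0.04   -0.0005 -0.0081]
[ 246  149   23  187 3517] 335 [-0.04   -0.0004  0.0433]
0,0,0,0.023,0.001,0,1,
0,-0.1,0,0.0234,0.0001,-0.0002,1,
--
2 rows
wrist slot1 0.8 [ 0.5004 -0.2245  0.0231]
wrist slot1 0.66 [ 0.5093 -0.1745  0.0255]
```

carry_out --motion '[0,0,0,0.023,0.001,0,1,0,0,0,0.024,0,0,1]'

```text
time_s: 15.9
eef_pos: [0.5147, -0.1739, 0.0243]
eef_rot: [-0.045, 0.71, -0.048, -0.701]
wrist_force: [-0.4, -0.4, -0.7]
opening: 0.094
```

Run:
```python
from h import *
for i in range(3): ctrl.camera("top")
print(ctrl.get_obs()["wrist_force"],tcp()[:3,3]); plan([traypose(0,-.004,-.001)],1)
```

```text
[-0.4946  0.7467 -1.0411] [ 0.5129 -0.1731  0.023 ]
0.3,-0.4,-0.1,0.0269,0.0022,0.0018,1,
--
1 rows
```

carry_out --motion '[0.3,-0.4,-0.1,0.027,0.0022,0.002,1]'

```text
time_s: 16.15
eef_pos: [0.5147, -0.1764, 0.0003]
eef_rot: [-0.047, 0.708, -0.05, -0.703]
wrist_force: [0.5, -0.3, 0.2]
opening: 0.093
```

Run:
```python
from h import *
for i in range(3): ctrl.camera("top")
print(ctrl.get_obs()["wrist_force"],tcp()[:3,3]); plan([traypose(0,-.009,-.001)],1)
```

```text
[ 0.0403  0.1692 -0.1693] [ 0.5101 -0.1742 -0.004 ]
0,0.1,0,0.005,0.0007,-0.0011,1,
--
1 rows
```

carry_out --motion '[0,0.1,0,0.0048,0.0007,-0.001,1]'

```text
time_s: 16.4
eef_pos: [0.5123, -0.1754, -0.0069]
eef_rot: [-0.048, 0.706, -0.048, -0.705]
wrist_force: [0.9, -0.1, -1.0]
opening: 0.095
```

Run:
```python
from h import *
for i in range(3): ctrl.camera("top")
print(ctrl.get_obs()["wrist_force"],tcp()[:3,3]); plan([traypose(0,-.010,-.001)],1)
```

```text
[ 0.9896  0.0145 -0.1231] [ 0.5118 -0.1753 -0.0076]
0,-0.1,0,0.0024,-0.0002,0.0009,1,
--
1 rows
```

carry_out --motion '[0,0,0,0.0028,0,0.001,1]'

```text
time_s: 16.65
eef_pos: [0.5121, -0.1756, -0.009]
eef_rot: [-0.048, 0.707, -0.049, -0.704]
wrist_force: [0.0, 2.7, 10.9]
opening: 0.091
```

Run:
```python
from h import *
for i in range(3): ctrl.camera("top")
print(ctrl.get_obs()["wrist_force"],tcp()[:3,3])
```

```text
[-0.1254  1.7904  8.9772] [ 0.512  -0.1756 -0.0088]
```

Contact at 9 N. Release and lift.

carry_out --motion '[0,0,0,-0.0003,0,0,0.2,0,0,0,0,0,0,0.2,0,0,0,0,0,0,0.2,0,0,0,0,0,0,0.2,0,0,0,-0.015,0,0,0.2,0,0,0,-0.04,0,0,0.2,0,0,0,-0.04,0,0,0.2]'

```text
time_s: 17.5
eef_pos: [0.5072, -0.1732, 0.0854]
eef_rot: [0.05, -0.703, 0.047, 0.708]
wrist_force: [0.6, -0.4, 0.2]
opening: 0.404
```

```bash
cat >> h.py <<'E'
def laid(im,lo,hi,T,z=.03):
    m=cv2.inRange(cv2.cvtColor(im,cv2.COLOR_BGR2HSV),lo,hi); n,l,s,c=cv2.connectedComponentsWithStats(m)
    for i in range(1,n):
        if s[i,4]<100: continue
        ys,xs=np.nonzero(l==i)
        for y in (ys.min(),(ys.min()+ys.max())//2,ys.max()):
            P=onz("wrist",(xs[ys==y].mean(),y),z,T)-TC; print(s[i],y,"tray",P@TX,P@TY)
E
python3 - <<'E'
from h import *
ctrl.camera("top"); ctrl.camera("top"); T=tcp(); im=ctrl.camera("wrist"); laid(im,*RED,T); marks("wrist",["probe_center","probe_tip","forceps_center"],T)
plan([traypose(0,.13),rackpose(SC,-.03)],0)
E
```

```text
[ 251  126   12  121 1313] 126 tray 0.04992681626068887 -3.252630408712326e-05
[ 251  126   12  121 1313] 186 tray 0.004802747879356786 -0.00010881963966122826
[ 251  126   12  121 1313] 246 tray -0.04581131836260085 -0.0005993640570420957
[251 266  11  16 156] 266 tray -0.06406424242407699 0.0001875288884262005
[251 266  11  16 156] 273 tray -0.07062903682388463 0.0004289784645953972
[251 266  11  16 156] 281 tray -0.07824508685215989 -0.0006690871484843287
wrist probe_center 0.74 [ 0.5105 -0.1778  0.0228]
wrist probe_tip 0.85 [ 0.5879 -0.1869  0.0255]
wrist forceps_center 0.72 [ 0.5089 -0.1763  0.0274]
wrist forceps_center 0.68 [ 0.5164 -0.128   0.0259]
0,0.2,0.1,-0.023,0.001,-0.002,0,
0,0.2,0.1,-0.0234,0.0002,-0.0026,0,
--
-0.7,3.3,-0.2,0.003,-0.041,0.01,0,
-0.7,3.3,-0.2,0.002,-0.041,0.009,0,
-0.7,3.3,-0.2,0.002,-0.041,0.009,0,
-0.7,3.3,-0.2,0.002,-0.041,0.009,0,
-0.6,3.3,-0.2,0.001,-0.042,0.008,0,
-0.7,3.4,-0.1,0.001,-0.042,0.008,0,
-0.6,3.3,-0.2,0.001,-0.042,0.008,0,
-0.7,3.4,-0.1,0,-0.041,0.007,0,
-0.6,3.3,-0.2,-0.0003,-0.0418,0.0065,0,
--
11 rows
```

Probe laid (handle end at +49.9 mm, lateral 0). Now the spatula.

carry_out --motion '[0,0.4,0.1,-0.045,0,-0.004,0,-0.7,3.3,-0.2,0.002,-0.041,0.01,0,-0.7,3.3,-0.2,0.002,-0.041,0.009,0,-0.7,3.3,-0.2,0.002,-0.041,0.009,0,-0.7,3.3,-0.2,0.002,-0.041,0.009,0,-0.7,3.3,-0.2,0.001,-0.041,0.008,0,-0.7,3.3,-0.1,0.001,-0.041,0.008,0,-0.7,3.3,-0.2,0.001,-0.041,0.008,0,-0.7,3.3,-0.1,0,-0.041,0.007,0,-0.6,3.3,-0.2,0,-0.038,0.006,0]'

```text
time_s: 18.8
eef_pos: [0.4666, 0.2024, 0.0957]
eef_rot: [-0.013, 0.864, -0.013, -0.504]
wrist_force: [1.5, -0.9, 0.9]
opening: 0.498
```

Run:
```python
from h import *
for i in range(3): ctrl.camera("top")
T=tcp(); im=ctrl.camera("wrist"); cline(im,*YEL,T); print(T)
plan([rackpose(SC,-.0,-.025),rackpose(SC,.02,-.025)],0)
```

```text
blob [ 248  141   21  153 2793]
143 258.0 19 [0.5151 0.2013 0.0935]
192 258.0 19 [0.4873 0.2022 0.0774]
241 258.5 18 [0.4565 0.2028 0.0597]
291 259.0 15 [0.4217 0.2035 0.0395]
blob [ 469  165   29  102 2788]
167 483.0 23 [0.4979 0.0582 0.0836]
199 482.5 28 [0.4791 0.0544 0.0727]
231 483.0 29 [0.4589 0.0497 0.061 ]
264 485.0 25 [0.4365 0.0434 0.0481]
[[ 0.4879 -0.0305 -0.8724  0.4652]
 [-0.0092 -0.9995  0.0298  0.2027]
 [-0.8728 -0.0065 -0.4879  0.0944]
 [ 0.      0.      0.      1.    ]]
-0.6,0.7,0.1,0.0254,-0.0014,-0.0121,0,
--
0,0,0,0.02,0,0,0,
--
2 rows
```

carry_out --motion '[-0.6,0.7,0.1,0.025,-0.0014,-0.012,0,0,0,0,0.02,0,0,0]'

```text
time_s: 19.2
eef_pos: [0.5021, 0.2009, 0.0637]
eef_rot: [-0.006, 0.867, -0.011, -0.498]
wrist_force: [-0.3, -0.6, 0.2]
opening: 0.502
```

Run:
```python
from h import *
for i in range(3): ctrl.camera("top")
print(ctrl.get_obs()["wrist_force"]); plan([rackpose(SC,.0385,-.025)],0)
```

```text
[ 0.187   0.0128 -1.0169]
-0.1,0.1,-0.1,0.0186,-0.0021,0.0003,0,
--
1 rows
```

carry_out --motion '[-0.1,0.1,-0.1,0.0185,-0.002,0,0]'

```text
time_s: 19.45
eef_pos: [0.5101, 0.2008, 0.0477]
eef_rot: [-0.007, 0.866, -0.011, -0.499]
wrist_force: [0.7, -0.3, 0.5]
opening: 0.498
```

Run:
```python
from h import *
for i in range(3): ctrl.camera("top")
print(ctrl.get_obs()["wrist_force"]); plan([rackpose(SC,.0385,-.025)],0)
```

```text
[0.1381 0.2205 0.0921]
0,0.1,-0.1,0,-0.0013,-0.0002,0,
--
1 rows
```

carry_out --motion '[0,0,0,0,0,0,1,0,0,0,0,0,0,1,0,0,0,0,0,0,1,0,0,0,0,0,0,1]'

```text
time_s: 20.0
eef_pos: [0.5086, 0.1999, 0.0486]
eef_rot: [-0.007, 0.866, -0.012, -0.5]
wrist_force: [0.8, 0.7, -0.1]
opening: 0.118
```

Run:
```python
from h import *
o=ctrl.get_obs(); print(o["opening"],o["wrist_force"]); plan([rackpose(SC,.0385,-.025)],1); plan([rackpose(SC,-.045),traypose(-.05,.06,-.001)],1)
```

```text
0.11769509736660567 [ 0.8282  0.7269 -0.1075]
-0.1,0,-0.1,0.0026,-0.0018,0.0014,1,
--
1 rows
0.1,0,0,-0.04,-0.001,0.001,1,
0.1,0,0,-0.0409,-0.0008,0.0004,1,
--
0.6,-3,0.2,0.007,0.043,-0.001,1,
0.6,-3,0.2,0.008,0.043,-0.002,1,
0.6,-3,0.2,0.008,0.042,-0.003,1,
0.6,-3,0.2,0.007,0.042,-0.004,1,
0.6,-3,0.1,0.007,0.042,-0.005,1,
0.6,-3,0.2,0.007,0.042,-0.006,1,
0.6,-3,0.1,0.007,0.042,-0.007,1,
0.6,-3,0.2,0.007,0.043,-0.007,1,
0.6,-3,0.1,0.007,0.042,-0.008,1,
0.5,-3,0.2,0.006,0.0422,-0.0091,1,
--
12 rows
```

Gripped. Lift and carry to slot 3, staying high over the other two.

carry_out --motion '[0,0,0,-0.042,0,0,1,0,0,0,-0.042,0,0,1,0.6,-3,0.2,0.003,0.043,-0.001,1,0.6,-3,0.2,0.006,0.043,-0.002,1,0.6,-3,0.2,0.006,0.043,-0.003,1,0.6,-3,0.2,0.006,0.043,-0.004,1,0.6,-3,0.1,0.006,0.043,-0.005,1,0.6,-3,0.2,0.006,0.043,-0.006,1,0.6,-3,0.1,0.006,0.043,-0.007,1,0.6,-3,0.2,0.006,0.043,-0.007,1]'

```text
time_s: 21.0
eef_pos: [0.4952, -0.144, 0.0917]
eef_rot: [-0.031, 0.741, -0.032, -0.67]
wrist_force: [1.8, 0.3, -0.2]
opening: 0.115
```

Run:
```python
from h import *
ctrl.camera("top"); plan([traypose(-.05,.06,-.001)],1)
```

```text
1.3,-2.9,0,0.017,0.036,-0.005,1,
1.2,-2.8,0.1,0.0157,0.0365,-0.0071,1,
--
2 rows
```

carry_out --motion '[1.3,-2.9,0,0.017,0.036,-0.005,1,1.2,-2.8,0.1,0.012,0.0365,-0.007,1]'

```text
time_s: 21.25
eef_pos: [0.504, -0.2257, 0.0641]
eef_rot: [0.048, -0.705, 0.048, 0.706]
wrist_force: [0.9, 0.1, -0.7]
opening: 0.117
```

Run:
```python
from h import *
ctrl.camera("top"); T,im=held("spatula"); tipin(im,*YEL,T,.036); ctrl.camera("top"); plan([traypose(-.05,.02,-.001)],1)
```

```text
spatula_center 0.96 in tool [-0.0355 -0.0026  0.0048]
spatula_tip 0.65 in tool [-0.0428  0.0027 -0.0782]
[ 244  193   26  154 3636] 193 [-0.04   -0.0005 -0.0315]
[ 244  193   26  154 3636] 269 [-0.04   -0.0003  0.0058]
[ 244  193   26  154 3636] 346 [-0.04   -0.0004  0.0501]
0.1,0,0,0.0446,0.0015,-0.0007,1,
--
1 rows
```

carry_out --motion '[0,0,0,0.022,0.0012,0,1,0,0,0,0.024,0,0,1]'

```text
time_s: 21.75
eef_pos: [0.5069, -0.2237, 0.023]
eef_rot: [-0.045, 0.709, -0.048, -0.702]
wrist_force: [0.3, 0.4, -0.5]
opening: 0.119
```

Run:
```python
from h import *
for i in range(3): ctrl.camera("top")
print(ctrl.get_obs()["wrist_force"],tcp()[:3,3]); plan([traypose(-.05,-.004,-.0015)],1)
```

```text
[-0.0563  0.1447 -0.7539] [ 0.5052 -0.2227  0.0216]
0.3,-0.3,-0.1,0.0256,0.002,0.0014,1,
--
1 rows
```

carry_out --motion '[0.3,-0.3,-0.1,0.0255,0.002,0.0015,1]'

```text
time_s: 22.0
eef_pos: [0.5072, -0.2259, 0.0005]
eef_rot: [-0.047, 0.708, -0.049, -0.703]
wrist_force: [0.2, -1.7, 0.2]
opening: 0.122
```

Run:
```python
from h import *
for i in range(3): ctrl.camera("top")
print(ctrl.get_obs()["wrist_force"],tcp()[:3,3]); plan([traypose(-.05,-.008,-.0015)],1)
```

```text
[-0.1484  0.3966 -0.6051] [ 0.503  -0.2235 -0.0036]
0,0.1,0.1,0.0044,0.0009,-0.0008,1,
--
1 rows
```

carry_out --motion '[0,0.1,0.1,0.0042,0.0009,-0.0008,1]'

```text
time_s: 22.25
eef_pos: [0.5049, -0.225, -0.0059]
eef_rot: [-0.047, 0.706, -0.049, -0.704]
wrist_force: [0.4, -0.4, -1.1]
opening: 0.118
```

Run:
```python
from h import *
for i in range(3): ctrl.camera("top")
print(ctrl.get_obs()["wrist_force"],tcp()[:3,3]); plan([traypose(-.05,-.0095,-.0015)],1)
```

```text
[ 0.046   0.1728 -0.2793] [ 0.5042 -0.2247 -0.0068]
0,-0.1,-0.1,0.0027,-0.0001,0.0006,1,
--
1 rows
```

carry_out --motion '[0,0,0,0.003,0,0.0006,1]'

```text
time_s: 22.5
eef_pos: [0.5046, -0.2251, -0.0085]
eef_rot: [-0.047, 0.707, -0.049, -0.704]
wrist_force: [0.3, 1.7, 9.6]
opening: 0.12
```

Run:
```python
from h import *
for i in range(3): ctrl.camera("top")
print(ctrl.get_obs()["wrist_force"],tcp()[:3,3])
```

```text
[-0.4179  2.3685  8.6576] [ 0.5046 -0.2251 -0.0084]
```

carry_out --motion '[0,0,0,-0.0003,0,0,0.2,0,0,0,0,0,0,0.2,0,0,0,0,0,0,0.2,0,0,0,0,0,0,0.2,0,0,0,-0.015,0,0,0.2,0,0,0,-0.04,0,0,0.2,0,0,0,-0.05,0,0,0.2,0,0,0,-0.03,0,0,0.2]'

```text
time_s: 23.45
eef_pos: [0.5008, -0.2227, 0.1288]
eef_rot: [0.05, -0.703, 0.047, 0.707]
wrist_force: [0.5, -0.9, -0.3]
opening: 0.399
```

Run:
```python
from h import *
ctrl.camera("top"); ctrl.camera("top"); T=tcp(); im=ctrl.camera("wrist"); cv2.imwrite("pics/w11.png",im)
print("yellow");laid(im,*YEL,T);print("red"); laid(im,*RED,T); marks("wrist",["keeper_knob"],T)
for y in (.05,0,-.05):print("slot tips expected",proj("wrist",TC+TY*y+TX*.08+[0,0,.026],T))
# black knob pixels in a window round its prediction
K=TC+TX*.099+[0,0,.066]; print("knob pred",proj("wrist",K,T),K); u,v=proj("wrist",K,T).astype(int)
g=cv2.cvtColor(im,cv2.COLOR_BGR2GRAY)[v-15:v+15,u-22:u+22]; ys,xs=np.nonzero(g<60); print("dark",xs.mean()+u-22,ys.mean()+v-15,len(xs))
plan([pose([*K[:2],.09],YT),pose([*K[:2],.02],YT)],.2)
```

```text
yellow
[ 251  142   13  114 1370] 142 tray 0.02979848703219613 -0.04603037927961814
[ 251  142   13  114 1370] 198 tray -0.021012630242130015 -0.05003648923317812
[ 251  142   13  114 1370] 255 tray -0.07880122842257592 -0.05067293063352033
[  11  189   37   81 1798] 189 tray -0.012927533344917549 0.151104971853603
[  11  189   37   81 1798] 229 tray -0.051951116712515615 0.1618605240706616
[  11  189   37   81 1798] 269 tray -0.09421861574056778 0.16671630201254745
red
[ 194  118   15  106 1039] 118 tray 0.04986592835647087 -0.001091469946412245
[ 194  118   15  106 1039] 170 tray 0.004966071595594492 -0.000978508485794746
[ 194  118   15  106 1039] 223 tray -0.0456596541616606 0.00010007092158229817
wrist keeper_knob 0.88 [ 0.6073 -0.1886  0.0523]
wrist keeper_knob 0.61 [ 0.5911 -0.1859  0.0225]
slot tips expected [136.3364  79.9846]
slot tips expected [197.1131  80.2164]
slot tips expected [257.7789  80.3831]
knob pred [184.9866  48.77  ] [ 0.6101 -0.1887  0.066 ]
dark 185.7478386167147 45.925072046109506 694
0,0.1,0.1,0.012,-0.016,-0.035,0.2,
0,0.2,0.1,0.012,-0.016,-0.035,0.2,
0,0.1,0,0.0115,-0.0162,-0.0344,0.2,
--
0,0,0,0.035,0,0,0.2,
0,0,0,0.035,0,0,0.2,
--
5 rows
```

View pics/w11.png

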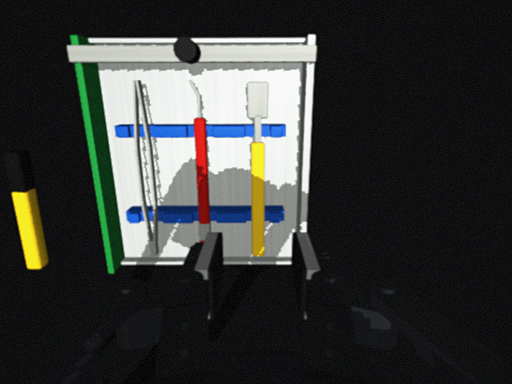

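All three lie in their notches, tips toward the keeper: forceps (137,82)–(153,253), probe (195,82)–(205,240), spatula (258,85)–(258,254). The knob is at (186,47). That is 12 pictures, so I use only numbers from here. Next I approach the knob.

carry_out --motion '[0,0.1,0.1,0.01,-0.016,-0.035,0.2,0,0.2,0.1,0.01,-0.016,-0.035,0.2,0,0.1,0,0.01,-0.016,-0.035,0.2]'

```text
time_s: 23.95
eef_pos: [0.6082, -0.1892, 0.0923]
eef_rot: [0.051, -0.703, 0.05, 0.707]
wrist_force: [0.0, -0.2, -0.6]
opening: 0.401
```

Run:
```python
from h import *
for i in range(3): ctrl.camera("top")
T=tcp(); im=ctrl.camera("wrist"); marks("wrist",["keeper_knob"],T); marks("top",["keeper_knob"])
plan([traypose(0.0003,.055,.1)],.2)
```

```text
wrist keeper_knob 0.76 [ 0.6099 -0.1877  0.0569]
top keeper_knob 0.75 [ 0.6119 -0.1906  0.0542]
-0.3,0.3,0.1,0.0383,-0.0018,-0.0041,0.2,
--
1 rows
```

carry_out --motion '[-0.3,0.3,0.1,0.038,-0.0018,-0.004,0.2]'

```text
time_s: 24.35
eef_pos: [0.6148, -0.1916, 0.0612]
eef_rot: [-0.047, 0.709, -0.051, -0.702]
wrist_force: [0.5, -0.4, 0.4]
opening: 0.396
```

Run:
```python
from h import *
for i in range(3): ctrl.camera("top")
print(ctrl.get_obs()["wrist_force"]); plan([traypose(0.0003,.022,.1)],.2)
```

```text
[-0.4646  0.06    0.4   ]
0,0.3,0.1,0.0312,0.0003,-0.0033,0.2,
--
1 rows
```

carry_out --motion '[0,0.3,0.1,0.031,0.0003,-0.0033,0.2]'

```text
time_s: 24.6
eef_pos: [0.6148, -0.1912, 0.028]
eef_rot: [-0.047, 0.709, -0.051, -0.702]
wrist_force: [0.8, -0.2, -0.3]
opening: 0.401
```

Run:
```python
from h import *
for i in range(3): ctrl.camera("top")
print(ctrl.get_obs()["wrist_force"]); plan([traypose(0.0003,.021,.1)],.2)
```

```text
[-0.6415 -0.3103  0.2009]
-0.1,0.2,0,0.0009,0.0001,-0.0017,0.2,
--
1 rows
```

carry_out --motion '[0,0,0,0,0,0,1,0,0,0,0,0,0,1,0,0,0,0,0,0,1,0,0,0,0,0,0,1]'

```text
time_s: 25.15
eef_pos: [0.6094, -0.1886, 0.0246]
eef_rot: [0.049, -0.704, 0.049, 0.706]
wrist_force: [1.8, -1.1, -8.4]
opening: 0.153
```

Run:
```python
from h import *
print(ctrl.get_obs()["wrist_force"],ctrl.get_obs()["opening"]); plan([traypose(0.0003,.021,.1)],1); plan([traypose(0.0003,.021,.042)],1)
```

```text
[ 1.7936 -1.0546 -8.4074] 0.15347000741430544
-0.1,0.1,0,0.0036,-0.0003,-0.0017,1,
--
1 rows
0,0.1,0,0.002,0,0.028,1,
-0.1,0,0,0.0017,-0.0002,0.0283,1,
--
2 rows
```

Knob gripped. Slide most of the way, then creep to the stop.

carry_out --motion '[0,0,0,0.002,0,0.012,1,0,0,0,0,0,0.015,1,0,0,0,0,0,0.015,1]'

```text
time_s: 25.45
eef_pos: [0.5705, -0.1834, 0.0246]
eef_rot: [-0.048, 0.707, -0.049, -0.704]
wrist_force: [1.8, -1.4, -10.1]
opening: 0.157
```

Run:
```python
from h import *
for i in range(3): ctrl.camera("top")
print(ctrl.get_obs()["wrist_force"],tcp()[:3,3],(tcp()[:3,3]-TC)@TX); plan([traypose(0.0003,.023,.037)],1)
```

```text
[-1.758   0.2075 -7.5333] [ 0.5697 -0.1833  0.0246] 0.05824429998741205
-0.1,-0.1,0,0.0015,-0.0004,0.0212,1,
--
1 rows
```

carry_out --motion '[0,0,0,0.0015,0,0.015,1]'

```text
time_s: 25.7
eef_pos: [0.5575, -0.1817, 0.0244]
eef_rot: [-0.049, 0.707, -0.049, -0.703]
wrist_force: [2.0, 2.4, 5.1]
opening: 0.15
```

Run:
```python
from h import *
for i in range(3): ctrl.camera("top")
print(ctrl.get_obs()["wrist_force"],tcp()[:3,3],(tcp()[:3,3]-TC)@TX); plan([traypose(0.0003,.023,.037)],1)
```

```text
[-0.8717  1.2276  2.8436] [ 0.5559 -0.1815  0.0244] 0.044352956869833926
-0.1,-0.2,-0.1,0.0014,-0.0005,0.0074,1,
--
1 rows
```

carry_out --motion '[0,0,0,0.001,0,0.004,1]'

```text
time_s: 25.95
eef_pos: [0.5539, -0.1813, 0.0245]
eef_rot: [-0.048, 0.708, -0.05, -0.703]
wrist_force: [2.0, 2.9, -1.3]
opening: 0.15
```

Run:
```python
from h import *
for i in range(3): ctrl.camera("top")
print(ctrl.get_obs()["wrist_force"],tcp()[:3,3],(tcp()[:3,3]-TC)@TX); plan([traypose(0.0003,.023,.037)],1)
```

```text
[1.389  2.7003 3.0072] [ 0.5533 -0.1812  0.0244] 0.041687360246051006
-0.1,-0.3,-0.1,0.0014,-0.0006,0.0047,1,
--
1 rows
```

carry_out --motion '[0,0,0,0,0,0.004,1]'

```text
time_s: 26.2
eef_pos: [0.55, -0.1807, 0.0245]
eef_rot: [-0.048, 0.708, -0.05, -0.703]
wrist_force: [2.1, 1.4, -3.7]
opening: 0.158
```

Run:
```python
from h import *
for i in range(2): ctrl.camera("top")
print(ctrl.get_obs()["wrist_force"],tcp()[:3,3],(tcp()[:3,3]-TC)@TX)
```

```text
[1.2178 2.2161 0.28  ] [ 0.5492 -0.1806  0.0245] 0.037626418864868484
```

carry_out --motion '[0,0,0,0,0,0.003,1]'

```text
time_s: 26.4
eef_pos: [0.5469, -0.1803, 0.0245]
eef_rot: [-0.048, 0.708, -0.05, -0.703]
wrist_force: [15.3, 0.6, -9.0]
opening: 0.149
```

Run:
```python
from h import *
for i in range(2): ctrl.camera("top")
print(ctrl.get_obs()["wrist_force"],tcp()[:3,3],(tcp()[:3,3]-TC)@TX)
```

```text
[ 4.7077  2.338  -3.5925] [ 0.5471 -0.1803  0.0245] 0.03545226558541203
```

carry_out --motion '[0,0,0,0,0,0.002,1]'

```text
time_s: 26.6
eef_pos: [0.5471, -0.1804, 0.0246]
eef_rot: [-0.048, 0.71, -0.05, -0.701]
wrist_force: [13.7, 0.6, -10.4]
opening: 0.158
```

Run:
```python
from h import *
for i in range(2): ctrl.camera("top")
print(ctrl.get_obs()["wrist_force"],tcp()[:3,3],(tcp()[:3,3]-TC)@TX)
```

```text
[11.2388  0.8457 -8.5302] [ 0.5471 -0.1804  0.0245] 0.03550323690190742
```

At the stop: the 2 mm command gave no motion and 11 N. Release, lift and check.

carry_out --motion '[0,0,0,0,0,0,0.2,0,0,0,0,0,0,0.2,0,0,0,0,0,0,0.2,0,0,0,0,0,0,0.2,0,0,0,-0.03,0,0,0.2,0,0,0,-0.04,0,0,0.2,0,0,0,-0.045,0,0,0.2,0,0,0,-0.04,0,0,0.2]'

```text
time_s: 27.5
eef_pos: [0.5381, -0.1784, 0.1758]
eef_rot: [0.051, -0.703, 0.048, 0.707]
wrist_force: [0.9, -0.3, -0.1]
opening: 0.4
```

Run:
```python
from h import *
for i in range(3): im0=ctrl.camera("top")
T=tcp(); im=ctrl.camera("wrist"); print(T[:3,3]); cv2.imwrite("pics/w12.png",im)
kn=marks("wrist",["keeper_knob"],T); kn2=marks("top",["keeper_knob"])
for k in (kn,kn2):
    for v in k.values(): print("knob tray",(v-TC)@TX,(v-TC)@TY)
print("yellow");laid(im,*YEL,T);print("red"); laid(im,*RED,T)
marks("wrist",["forceps_tip","probe_tip","spatula_tip","forceps_center"],T)
for x in (.1,.037):
    P=TC+TX*x+[0,0,.066]; print("knob pred",x,proj("wrist",P,T))
g=cv2.cvtColor(im,cv2.COLOR_BGR2GRAY); u,v=proj("wrist",TC+TX*.037+[0,0,.066],T).astype(int); print((g[v-25:v+30:5,u-30:u+31:5]))
```

```text
[ 0.5405 -0.1797  0.1777]
wrist keeper_knob 0.85 [ 0.543  -0.1778  0.0569]
top keeper_knob 0.88 [ 0.5473 -0.1803  0.056 ]
knob tray 0.031080012700079256 0.0016674295498078123
knob tray 0.03566070876169801 -0.00023341479169916856
yellow
[297 169  13  64 667] 169 tray 0.025916864920388947 -0.04882578347211618
[297 169  13  64 667] 200 tray -0.007966969598194786 -0.049192572269214266
[297 169  13  64 667] 232 tray -0.045170227357374325 -0.04962233774232586
[  93  205   24   68 1126] 205 tray -0.013314626318334521 0.15907297058781666
[  93  205   24   68 1126] 238 tray -0.052030480299797226 0.16774892890242707
[  93  205   24   68 1126] 272 tray -0.09472207616674977 0.16957936743006916
red
[253 176   9  57 412] 176 tray 0.018512050575267704 -0.0005828735805347013
[253 176   9  57 412] 204 tray -0.012425807450441107 0.0003422400329251059
[253 176   9  57 412] 232 tray -0.04511441709140649 -0.00014665156281151766
wrist forceps_tip 0.58 [ 0.6005 -0.1399  0.0244]
wrist probe_tip 0.88 [ 0.5902 -0.1851  0.0263]
wrist spatula_tip 0.64 [ 0.5814 -0.2389  0.0298]
wrist forceps_center 0.87 [ 0.5141 -0.1266  0.0254]
knob pred 0.1 [256.5869  94.4879]
knob pred 0.037 [256.7102 166.4452]
[[243 246 247 245 248 247 187 246 245 246 246 247 245]
 [244 246 248 246 248 167  91 175 245 247 246 248 246]
 [ 37  35  36  33  59  79  94  81  74  39  44  43  47]
 [122 109 120 126 111 120  42  98 128 133 142 145 147]
 [211 214 214 211 216   4  35  19 215 214 213 216 214]
 [208 148 207 197 210  31  36  35 209 210 210 206 206]
 [150 153 152 146 154  28  36  30 249 246 245 245 245]
 [148 149 150 151 152 147  29  81 246 248 243 193 245]
 [148 151 151 148 151 148  55  72 150 180 145 149 146]
 [147 149 152 150 151 148  52  72 149 154 147 148 151]
 [147 150 147 154 153 148  53  78 150 150 146 146 147]]
```

```bash
python3 -c "
from bench import ctrl
print(ctrl.hand_in())"
```

```text
the job is handed in; nothing more can be done
None
```

All three instruments are in the kit tray in the order asked, the keeper is closed to its stop and released, and the job is handed in at about 28 s of the 72 s allowed.

**Last checks:**
- **Forceps:** in the slot by the green edge, its middle about 1 mm short of centre along the tray, 50 mm to the side. It touched down at about 19 N steady (38 N brief peak at the wrist).
- **Probe and spatula:** in the middle and last slots, within about 1 mm of centre in both directions. Each touched down at about 9 N.
- **Tips:** all three point towards the keeper bar, and the closed bar did not shift the probe or spatula handles.
- **Keeper:** a further 2 mm command produced no movement and 11 N, so it is at its stop. The knob moved about 65 mm in the top view.

**What failed or disagreed:**
- **First grasp:** the first try at the forceps closed on air without touching anything. The fingertips are about 27 mm short of the reported tool point, so I corrected for that from the pictures and by checking the force.
- **Knob position:** the two cameras differ by about 4 mm on the final knob position, 31 mm from the tray's middle (wrist) against 36 mm (top), with 37 mm expected. I relied on the stop contact.
- **Network errors:** the networks sometimes mixed up slots and instruments, and missed the probe once; I located it by colour instead.
- **Yellow knife:** I stayed clear of the yellow knife on the bench. Two wrist views, before and after closing the keeper, put it within a few millimetres of the same place.

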